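# Take the heat sinks out of the burn-in clamps

## Robot

A 6-joint arm with a two-finger parallel gripper is mounted at the origin on the work surface. World frame = base frame: x ahead of the robot, y to its left, z up, the work surface at z = 0. Lengths are in m, angles in rad, forces in N, time in s.
With the tool pointing down it reaches from about 0.4 to 0.825 m from the base axis. Payload 7 kg.
Tool frame: the origin (TCP) lies midway between the tips of the shut fingers; the grasp point (between the pads) lies 19 mm behind it; z points along the fingers, y is the direction in which the jaws open and shut (so a half turn about z gives the same grasp; the last joint's range is limited). The gripper opens to 88 mm and grips with 3 to 60 N. Pads are 19 mm wide; open, the fingers measure 130 mm over their backs; the gripper's body (78 mm by 193 mm) begins 47 mm behind the grasp point.
Start: joints at [-0.827, 0.359, 0.012, 0, -1.224, -0.288], TCP at [0.297, -0.606, 0.227] pointing down, gripper open.
Joint ranges: [-3.07, 3.07], [-1.43, 2.12], [-1.02, 1.25], [-3.03, 1.67], [-3.05, -0], [-3.03, 3.03]. Speed limits (rad/s): [2.39, 2.39, 3.01, 3.14, 3.14, 3.14].

## Interface

Orientations are given as [roll, pitch, yaw] about the fixed x, y, z axes, in that order (R = Rz(yaw) Ry(pitch) Rx(roll)).
In Python, from station import get_state, grab_frame, camera_info, job_done gives the robot as it stands. The module is installed in compiled form; this text tells all that it offers.
- The arm moves only by the shell command python3 -m inch 'ROWS' [FORCE]. ROWS is JSON, a list that holds one entry, the list of rows, each a list of 7 numbers: the shift along the tool's x, y, z normalised to -1 to 1, where 1 is 50 cm, then the turn, a rotation vector about the tool's x, y, z normalised to -1 to 1, where 1 is 180 degrees, then the closure, from 0 (fully open) to 1 (shut). A call has 1 to 20 rows; each row shifts and turns the commanded pose from where the row before left it, along the tool's axes as they then stand; what a row does not reach is not made up. A row lasts 1/10 s, in which the tool goes at most 50 mm and 8.59 degrees, less where a joint would pass 70% of its speed; a pose out of reach is approached as far as the arm can. A call with a number of a shift or a turn outside -1 to 1 is refused whole. A call with a gripper value outside its range is refused whole. The fingers move at their own pace and stop on an object; FORCE is the grip in N (left out, the last holds). Time passes only in rows, so rows that do not move let the fingers close. It gives the time, the measured TCP pose, the force and the opening at its end, in the units of the state.
- get_state(): the state, without advancing time (a new reading comes with each control period).
- grab_frame(name): name is "scene" or "top" or "wrist"; returns the picture (420x560x3 uint8, blue, green, red); there is no depth.
- camera_info(name): a dict with "vertical_fov" (degrees; the focal length in pixels is half the picture's height over the tangent of half this angle, whatever the lens; pixels are square), "cx", "cy" (the principal point, pixels), "R" (3x3) and "t" (3): a world point X has camera coordinates R X + t. Camera axes: x right, y down, z forward; pixel columns grow to the right and rows downward; lengths in m; the calibration is good to about 2 mm. The wrist camera is an equidistant fisheye: a pixel r from the principal point sees the ray r / f radians off the axis. A picture is of the moment at which its call begins: read the wrist's pose just before it. camera_info takes no time and is no camera call; for the wrist camera it gives the pose at the moment of the call.
- job_done(): hands the job in, once; it reports no verdict.
The state is a dict: "t": time; "q": joint angles; "qd": joint speeds; "joint_efforts": joint torques, N m; "eef_pos": TCP position; "ee_rot": TCP orientation; "force": force on the tool from outside, world axes, zero at the start; "moment": the same for the moment, N m; "width": finger opening in m.
Only numpy, scipy, OpenCV 4.12 (cv2) and the standard library are available. Lean on these libraries where they do the work, as an engineer would, in place of code of your own. Each camera call takes 0.05 s, during which the arm holds its last target.

## Task

The burn-in run is over: first draw the red locking pin out of its bore on the blue switch plate and hang it upright in the yellow parking notch, then throw the lever into the green-marked notch, and then turn all three orange clamp knobs anticlockwise to their open end stops, the one on an empty clamp too. After that set every heat sink that is there (one to three) flat on the floor of the blue tray, fins up and none on top of another, and do not push the other things on the bench about.

Things in the scene. Friction and masses are not known exactly. Their poses are not given: they have to be found in the camera images.
- clamp1 (a joint): Turn angle (rad) of clamp 1's captive bolt knob: 0 = fully clamped, 2.4 = open end stop; it grows as the knob is turned ANTICLOCKWISE seen from above. It starts between 0 and 0.5. Stays where left (friction about 0.06 N m).
- knob1_grip (a point): Clamp 1: point on the turning axis of its orange T-bar knob (bar 48 x 14 x 36 high, top 94 mm up), 77 mm above the bench; its x axis lies along the bar and turns with it. Steel clamp arm below (62 mm from the axis, 16 wide, 20-30 mm up) points to the knob's own -x, over the sink's flange when clamped, clear at the open stop (green mark). On a fixed grey plate 160 x 100 x 6 mm.
- sink1_mid (a point): Aluminium finned heat sink 1 (loose, 220 g, may be absent): centre of its fin block, 20 mm above its underside. Fins 55 mm along its x, 50 wide along its y, top 40 mm above the underside; a flange 10 mm thick goes on 25 mm past the fins to +x; overall 80 x 50. Starts on clamp 1's plate, 6 mm above the bench, flange under the clamp arm. Grip across y.
- clamp2 (a joint): Turn angle (rad) of clamp 2's captive bolt knob: 0 = fully clamped, 2.4 = open end stop; it grows as the knob is turned ANTICLOCKWISE seen from above. It starts between 0 and 0.5. Stays where left (friction about 0.06 N m).
- knob2_grip (a point): Clamp 2: point on the turning axis of its orange T-bar knob (bar 48 x 14 x 36 high, top 94 mm up), 77 mm above the bench; its x axis lies along the bar and turns with it. Steel clamp arm below (62 mm from the axis, 16 wide, 20-30 mm up) points to the knob's own -x, over the sink's flange when clamped, clear at the open stop (green mark). On a fixed grey plate 160 x 100 x 6 mm.
- sink2_mid (a point): Aluminium finned heat sink 2 (loose, 220 g, may be absent): centre of its fin block, 20 mm above its underside. Fins 55 mm along its x, 50 wide along its y, top 40 mm above the underside; a flange 10 mm thick goes on 25 mm past the fins to +x; overall 80 x 50. Starts on clamp 2's plate, 6 mm above the bench, flange under the clamp arm. Grip across y.
- clamp3 (a joint): Turn angle (rad) of clamp 3's captive bolt knob: 0 = fully clamped, 2.4 = open end stop; it grows as the knob is turned ANTICLOCKWISE seen from above. It starts between 0 and 0.5. Stays where left (friction about 0.06 N m).
- knob3_grip (a point): Clamp 3: point on the turning axis of its orange T-bar knob (bar 48 x 14 x 36 high, top 94 mm up), 77 mm above the bench; its x axis lies along the bar and turns with it. Steel clamp arm below (62 mm from the axis, 16 wide, 20-30 mm up) points to the knob's own -x, over the sink's flange when clamped, clear at the open stop (green mark). On a fixed grey plate 160 x 100 x 6 mm.
- sink3_mid (a point): Aluminium finned heat sink 3 (loose, 220 g, may be absent): centre of its fin block, 20 mm above its underside. Fins 55 mm along its x, 50 wide along its y, top 40 mm above the underside; a flange 10 mm thick goes on 25 mm past the fins to +x; overall 80 x 50. Starts on clamp 3's plate, 6 mm above the bench, flange under the clamp arm. Grip across y.
- lever (a joint): Switch lever angle (rad): starts near 0 (running), grows ANTICLOCKWISE seen from above, 1.6 is the far stop; the green-marked notch (gap between two green cheeks, green line on the blue base plate) is at 1.0. Stays where it is left (friction about 0.25 N m). The red pin in its bore blocks the lever at about 0.35.
- lever_grip (a point): Middle of the lever's upright round black handle, 18 mm diameter, 68 to 120 mm above the bench; the point is 98 mm above the bench and 70 mm from the pivot. The lever arm runs from pivot to handle, 60 to 72 mm above the bench.
- lever_pivot (a point): Vertical pivot axis of the lever, at the height of the handle's middle. Fixed on the switch's blue base plate (160 x 100 x 6 mm, fixed to the bench), with the plate's x and y axes.
- pin_grip (a point): Red-handled locking pin (loose, 80 g, upright): point on its axis in the red handle, 16 mm diameter, which runs from 42 mm below this point to 20 mm above. Below it a collar 24 mm across, its underside 47 mm below this point, then a steel shank, 10 mm diameter, 40 mm long. At the start the shank is in the dark bore block, the collar on its top.
- bore (a point): Centre of the bore's mouth, on top of the dark steel block (29 mm square) on the switch plate, 51 mm above the bench.
- park (a point): Parking notch of the switch, centre of the notch at its top, 51 mm above the bench. A yellow fork: slot 15 mm wide, 26 mm long along the point's x, open to -x and upward, prongs 12 mm wide. The parked pin's shank hangs in the slot, its collar on the prongs, pin_grip 47 mm above this point.
- tray: Blue open tray fixed to the bench, 116 mm along its x, 320 mm along its y, walls 4 mm thick and 30 mm high, floor 4 mm thick; origin at the centre of the underside. Room for three heat sinks side by side along its y, each lying along its x.
- cup_mid (a point): White plastic cup, 72 mm across, 85 high, bystander: centre, half-way up.
- driver: Screwdriver lying on the bench, green handle, bystander: its middle.
- tape: Empty brown cardboard tape ring, 90 mm across, 24 high, bystander: centre of the underside.
- can_mid (a point): Can, 66 mm across, 110 high, bystander: centre, half-way up.
- meter: Grey hand meter, 150 x 85 x 34 mm, bystander: centre of the underside.
- partsboard: Square wooden board carrying a green circuit board, 130 x 130 mm, 14 thick, bystander: centre of the underside.

How it is judged:
On the way, in this order (a step that is already met when the one before it is completed fails the run):
1. the pin hangs in the parking notch (horizontal distance between pin_grip and park below 0.014 m and z of pin_grip in the frame of park between 0.04 and 0.053 m and angle between pin_grip's own z axis and vertical below 0.2 rad), for 0.2 s.
2. the lever is in the green notch, the pin still parked (all of step 1 and value of joint lever between 0.87 and 1.13 rad), for 0.2 s.
3. all three clamp knobs are at their open stops, the lever still in the notch (value of joint each of clamp1, clamp2, clamp3 above 2.28 rad and value of joint lever between 0.87 and 1.13 rad), for 0.2 s.
4. every heat sink present lies flat in the tray (x of sink1_mid in the frame of tray between -0.05 and 0.05 m and y of sink1_mid in the frame of tray between -0.15 and 0.15 m and height (world z) of each of sink1_mid, sink2_mid, sink3_mid below 0.032 m and angle between each of sink1_mid, sink2_mid, sink3_mid's own z axis and vertical below 0.12 rad and x of sink2_mid in the frame of tray between -0.05 and 0.05 m and y of sink2_mid in the frame of tray between -0.15 and 0.15 m and x of sink3_mid in the frame of tray between -0.05 and 0.05 m and y of sink3_mid in the frame of tray between -0.15 and 0.15 m), for 0.2 s.
At the end, for the whole second after the job is handed in: Pin upright in the parking notch (14 mm, collar on the prongs within 7 mm); lever 1.0 +-0.13 rad; all knobs past 2.28 rad (stop 2.4); every heat sink present flat on the tray floor, fin centre within 50 mm (x), 150 mm (y) of the tray centre, below 32 mm, tilt under 0.12 rad, at rest (all of step 1 and all of step 3 and all of step 4 and linear speed of each of sink1, sink2, sink3 below 0.02 m/s); the robot touches nothing.
It fails at once if a bystander on the bench is pushed more than 40 mm (distance of any of cup_mid, driver, tape, can_mid, meter, partsboard from where it was at the start of the episode above 0.04 m).
Of sink1, sink2, sink3 only 1 to 3 are there at a start; the rules pass over those that are not, and their reading is None.
At some moment in a run one of sink1, sink2, sink3 may be knocked a few centimetres aside while the robot is not near it.
It also fails if it takes over 210 s, if anything falls off the work surface, if the arm or the gripper's body presses on something with over 40 N, if the wrist force passes 120 N, or if a joint passes its speed limit or range.

## Working session

There is one attempt and no reset: what is moved stays moved. The work goes in short steps, Python scripts to look and compute and a shell command to move; the robot and the scene stay as the last step left them, time stands still between calls to the robot, and variables do not carry over. Pictures are saved under pics/ and viewed, and the job is handed in when it is done.

```bash
mkdir -p pics; ls; python3 - <<'E'
from station import *
import cv2
print(get_state())
for n in ("scene","top","wrist"):
    i=camera_info(n); print(n,i)
    cv2.imwrite(f"pics/{n}0.png",grab_frame(n))
E
```

```text
pics
{'t': 0.0, 'q': array([-8.26905038e-01,  3.59395928e-01,  1.10741548e-02, -3.29959795e-04,
       -1.22410183e+00, -2.88073443e-01]), 'qd': array([-0.00045286, -0.00023672,  0.00080868, -0.00074779, -0.00025232,
        0.00028246]), 'joint_efforts': array([-2.06936024e-04, -5.82725823e+01,  2.93055815e+01,  6.99714750e+00,
        6.93383030e-03, -1.37544289e-04]), 'eef_pos': array([ 0.29687662, -0.60567412,  0.22562714]), 'ee_rot': array([ 3.13994430e+00, -1.64959160e-04, -2.68588704e+00]), 'force': array([-0.29784525,  0.78550989,  0.50904975]), 'moment': array([-0.00393559, -0.01166021,  0.0160852 ]), 'width': 0.08789642262411447}
scene {'vertical_fov': 44.827829935658755, 'cx': 286.62317995876623, 'cy': 206.8545741590755, 'R': array([[ 0.73624218,  0.67640928, -0.02044373],
       [ 0.42970144, -0.49062274, -0.75805409],
       [-0.52278498,  0.54932669, -0.65187119]]), 't': array([-0.35345084, -0.16169434,  1.73294024])}
top {'vertical_fov': 57.46826424629539, 'cx': 282.60455926333117, 'cy': 205.91776718176308, 'R': array([[ 0.02566693, -0.99965274,  0.00596656],
       [-0.98894086, -0.02626311, -0.14596654],
       [ 0.14607255, -0.00215406, -0.98927154]]), 't': array([-0.03057789,  0.50827117,  1.31456381])}
wrist {'vertical_fov': 65.70646984690485, 'cx': 278.56445335400946, 'cy': 210.54790649348735, 'R': array([[-0.43980098,  0.89809341,  0.00182317],
       [ 0.85735942,  0.41924714,  0.29860787],
       [ 0.2674134 ,  0.13289114, -0.95437415]]), 't': array([ 0.67398243, -0.03893084,  0.39122591])}
```

View pics/top0.png

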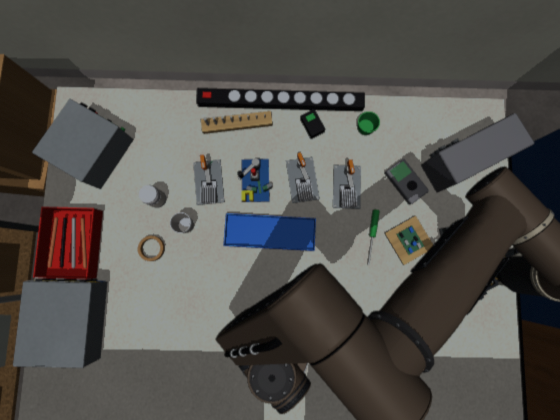

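View pics/scene0.png

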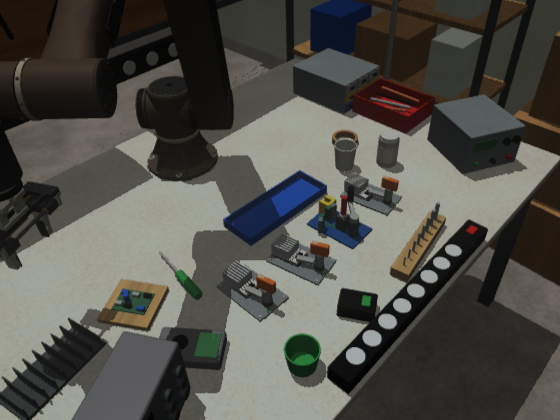

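View pics/wrist0.png

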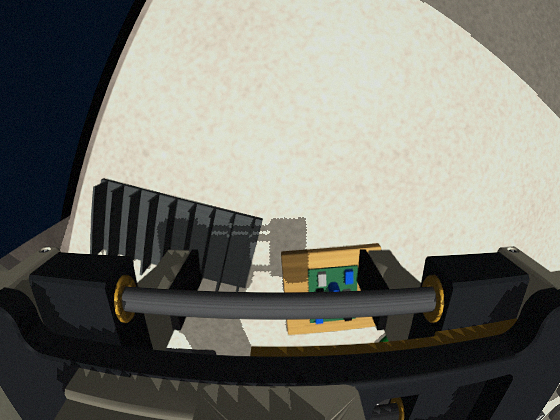

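The top view shows the switch plate at about (255,180), clamps at (208,180), (302,178) and (347,185), with sinks on all three, and the tray at (270,231). The driver is at (373,230). I'll zoom in to measure.

```bash
cat > h.py <<'E'
import numpy as np, cv2
from station import *
def cam(n): 
    i=camera_info(n); f=210/np.tan(np.radians(i['vertical_fov'])/2); return i,f
def un(n,u,v,z,i=None):
    if i is None: i=camera_info(n)
    f=210/np.tan(np.radians(i['vertical_fov'])/2)
    x,y=(u-i['cx'])/f,(v-i['cy'])/f
    if n=='wrist':
        r=np.hypot(x,y); d=np.array([np.sin(r)*x/max(r,1e-9),np.sin(r)*y/max(r,1e-9),np.cos(r)])
    else: d=np.array([x,y,1])
    R=np.array(i['R']);c=-R.T@i['t'];d=R.T@d
    return c+d*(z-c[2])/d[2]
def pr(n,X,i=None):
    if i is None: i=camera_info(n)
    f=210/np.tan(np.radians(i['vertical_fov'])/2)
    c=np.array(i['R'])@np.array(X)+i['t']
    if n=='wrist':
        th=np.arctan2(np.hypot(c[0],c[1]),c[2]);s=th/np.hypot(c[0],c[1])
    else: s=1/c[2]
    return np.array([i['cx']+f*c[0]*s,i['cy']+f*c[1]*s])
def crop(img,u0,v0,u1,v1,k,fn):
    c=cv2.resize(img[v0:v1,u0:u1],None,fx=k,fy=k,interpolation=cv2.INTER_CUBIC)
    for u in range((u0+9)//10*10,u1,10):
        cv2.putText(c,str(u),(int((u-u0)*k),8),0,.3,(0,0,255),1); cv2.line(c,(int((u-u0)*k),10),(int((u-u0)*k),16),(0,0,255),1)
    for v in range((v0+9)//10*10,v1,10):
        cv2.putText(c,str(v),(0,int((v-v0)*k)),0,.3,(0,0,255),1)
    cv2.imwrite(fn,c)
E
python3 - <<'E'
from h import *
crop(cv2.imread('pics/top0.png'),185,140,325,245,5.7,'pics/tz.png')
crop(cv2.imread('pics/top0.png'),270,140,400,245,5.7,'pics/tz2.png')
crop(cv2.imread('pics/scene0.png'),210,140,410,320,4,'pics/sz.png')
E
```

```text
(no output)
```

View pics/tz.png

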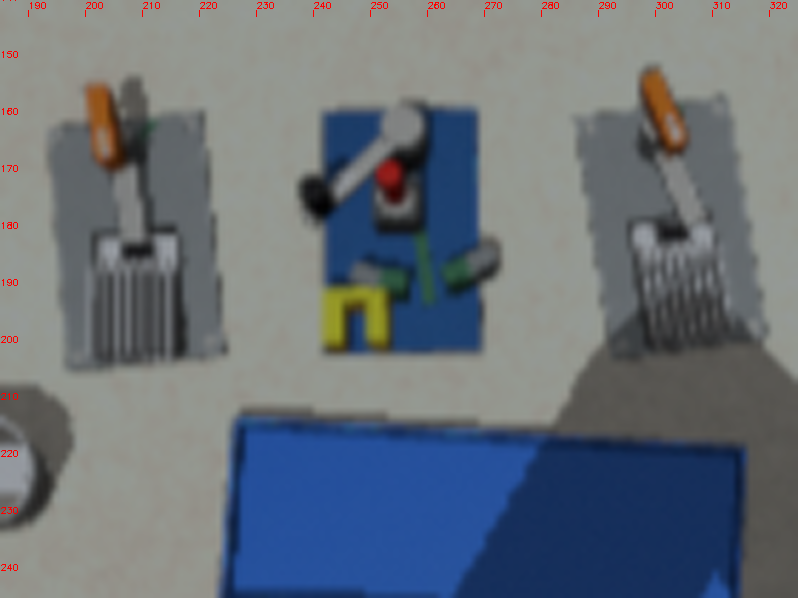

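View pics/tz2.png

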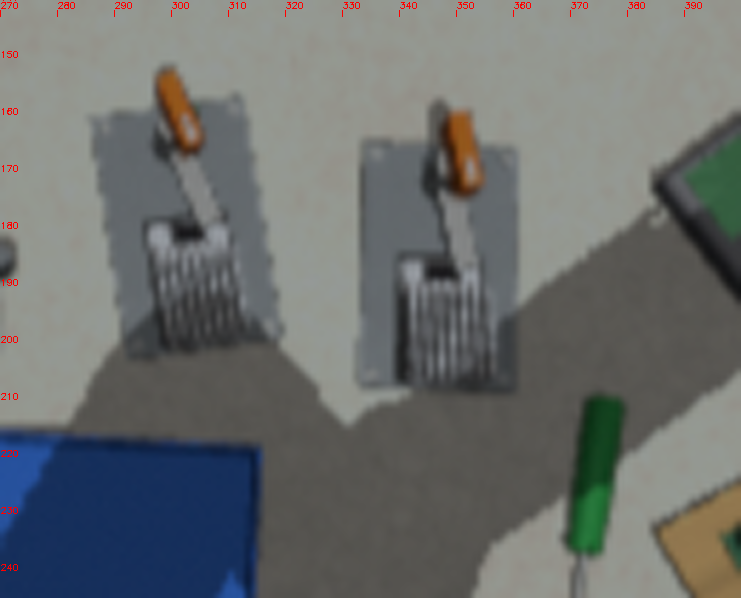

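View pics/sz.png

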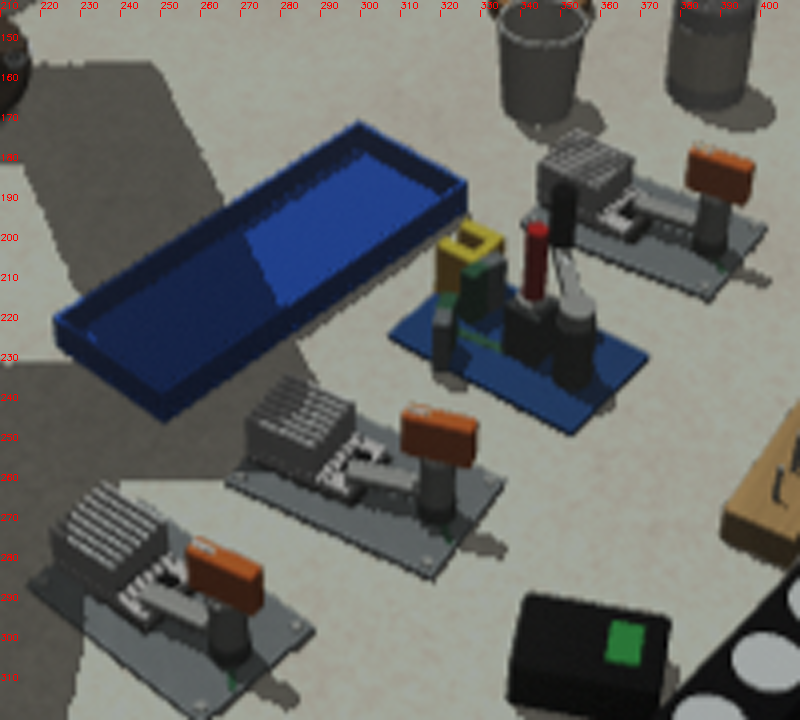

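```bash
python3 - <<'E'
from h import *
t=camera_info('top')
for nm,u,v,z in [('pin top',252.3,171.5,.118),('handle top',239.3,175,.12),('pivot',254.3,162,.075),('fork',246.5,195.5,.051),
 ('knobA',201.5,161.5,.094),('knobB',300.5,159,.094),('knobC',350,166.5,.094),
 ('sinkA fins',207.5,195.5,.046),('sinkB',305,192,.046),('sinkC',349.5,198,.046),
 ('trayTL',225,213.5,.03),('trayTR',314.5,219,.03)]:
    print(nm,un('top',u,v,z,t).round(4))
for u,v in [(230,245)]: print(un('top',u,v,.03,t))
i=camera_info('wrist'); R=np.array(i['R']);s=get_state()
from scipy.spatial.transform import Rotation as Ro
T=Ro.from_euler('xyz',s['ee_rot']).as_matrix()
print('cam in tool',T.T@(-R.T@i['t']-s['eef_pos']),(T.T@R.T).round(3))
# scene check
for nm,u,v,z in [('pin top',344.3-0,196.5,.118),('handle top',351,186,.12)]:
    print(nm,un('scene',u,v,z).round(4))
E
```

```text
pin top [0.6111 0.0877 0.118 ]
handle top [0.5975 0.1306 0.12  ]
pivot [0.6555 0.0854 0.075 ]
fork [0.5404 0.1102 0.051 ]
knobA [0.6473 0.2653 0.094 ]
knobB [ 0.6654 -0.0746  0.094 ]
knobC [ 0.6435 -0.2452  0.094 ]
sinkA fins [0.5376 0.2477 0.046 ]
sinkB [ 0.5593 -0.095   0.046 ]
sinkC [ 0.5421 -0.252   0.046 ]
trayTL [0.4775 0.1856 0.03  ]
trayTR [ 0.4663 -0.1312  0.03  ]
[0.3671368  0.16286111 0.03      ]
cam in tool [ 7.99714744e-02  1.39676150e-04 -1.58045326e-01] [[-0.    -0.954 -0.299]
 [ 1.    -0.     0.   ]
 [-0.    -0.299  0.954]]
pin top [0.617  0.0857 0.118 ]
handle top [0.6044 0.1322 0.12  ]
```

```bash
cat >> h.py <<'E'
from scipy.spatial.transform import Rotation as Ro
def plan(p,yaw=None):
    s=get_state(); T=Ro.from_euler('xyz',s['ee_rot'])
    d=np.array(p)-s['eef_pos']; print('pos',s['eef_pos'].round(4),'rpy',s['ee_rot'].round(4),'q6',s['q'][5].round(3),'w',s['width'].round(4),'t',round(s['t'],2),'F',s['force'].round(1))
    print('shift units now:',(T.inv().apply(d)/.5).round(4))
    if yaw is not None:
        G=Ro.from_euler('xyz',[np.pi,0,yaw]); rv=(T.inv()*G).as_rotvec()/np.pi
        print('turn units:',rv.round(4),'then shift units:',(G.inv().apply(d)/.5).round(4))
E
python3 -c "
from h import *
plan([.6,.05,.25],-np.pi/2)"
python3 -m inch '[[[0,0,0,0,0,-0.0444,0],[0,0,0,0,0,-0.0444,0],[0,0,0,0,0,-0.0444,0],[0,0,0,0,0,-0.0444,0],[0,0,0,0,0,-0.0444,0],[0,0,0,0,0,-0.0444,0],[0,0,0,0,0,-0.0444,0],[0,0,0,0,0,-0.0444,0]]]'
python3 -m inch '[[[-0.082,-0.038,-0.01,0,0,0,0],[-0.082,-0.038,-0.01,0,0,0,0],[-0.082,-0.038,-0.01,0,0,0,0],[-0.082,-0.038,-0.01,0,0,0,0],[-0.082,-0.038,-0.01,0,0,0,0],[-0.082,-0.038,-0.01,0,0,0,0],[-0.082,-0.038,-0.01,0,0,0,0],[-0.082,-0.038,-0.01,0,0,0,0],[-0.082,-0.038,0,0,0,0,0],[-0.082,-0.038,0,0,0,0,0],[-0.082,-0.038,0,0,0,0,0],[-0.082,-0.038,0,0,0,0,0],[-0.082,-0.038,0,0,0,0,0],[-0.082,-0.038,0,0,0,0,0],[-0.082,-0.038,0,0,0,0,0],[-0.082,-0.038,0,0,0,0,0],[0,0,0,0,0,0,0],[0,0,0,0,0,0,0]]]'
python3 - <<'E'
from h import *
plan([.6,.05,.25],-np.pi/2)
import pickle
i=camera_info('wrist'); g=grab_frame('wrist'); cv2.imwrite('pics/w1.png',g); pickle.dump(i,open('w1.pkl','wb'))
cv2.imwrite('pics/top1.png',grab_frame('top'))
E
```

```text
t: 0.95
eef_pos: [0.297, -0.6059, 0.2261]
ee_rot: [3.141, 0.001, -1.564]
force: [1.2, 0.5, 0.2]
width: 0.0876
t: 2.75
eef_pos: [0.6004, 0.0512, 0.2657]
ee_rot: [3.14, -0.001, -1.568]
force: [0.6, -0.2, -0.9]
width: 0.0878Traceback (most recent call last):
  File "<string>", line 3, in <module>
    plan([.6,.05,.25],-np.pi/2)
    ~~~~^^^^^^^^^^^^^^^^^^^^^^^
  File "h.py", line 32, in plan
    d=np.array(p)-s['eef_pos']; print('pos',s['eef_pos'].round(4),'rpy',s['ee_rot'].round(4),'q6',s['q'][5].round(3),'w',s['width'].round(4),'t',round(s['t'],2),'F',s['force'].round(1))
                                                                                                                         ^^^^^^^^^^^^^^^^
AttributeError: 'float' object has no attribute 'round'
Traceback (most recent call last):
  File "h.py", line 32, in plan
    d=np.array(p)-s['eef_pos']; print('pos',s['eef_pos'].round(4),'rpy',s['ee_rot'].round(4),'q6',s['q'][5].round(3),'w',s['width'].round(4),'t',round(s['t'],2),'F',s['force'].round(1))
                                                                                                                         ^^^^^^^^^^^^^^^^
AttributeError: 'float' object has no attribute 'round'
```

```bash
sed -i "s/s\['width'\].round(4)/round(s['width'],4)/" h.py
cat >> h.py <<'E'
import pickle
def shot(n):
    i=camera_info('wrist'); g=grab_frame('wrist'); cv2.imwrite(f'pics/{n}.png',g); pickle.dump(i,open(f'pics/{n}.pkl','wb'))
def info(n): return pickle.load(open(f'pics/{n}.pkl','rb'))
E
python3 - <<'E'
from h import *
shot('w1')
cv2.imwrite('pics/top1.png',grab_frame('top'))
crop(cv2.imread('pics/w1.png'),140,100,420,310,2.8,'pics/w1z.png')
E
```

```text
(no output)
```

View pics/w1.png

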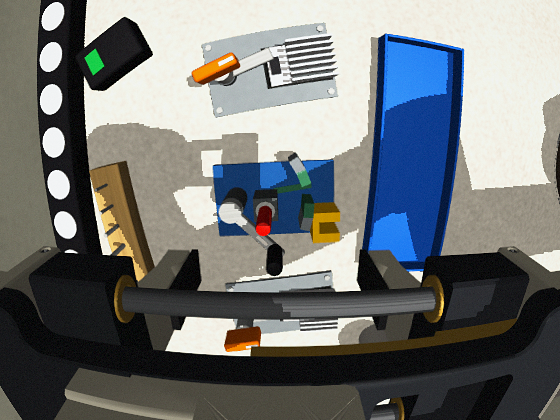

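View pics/w1z.png

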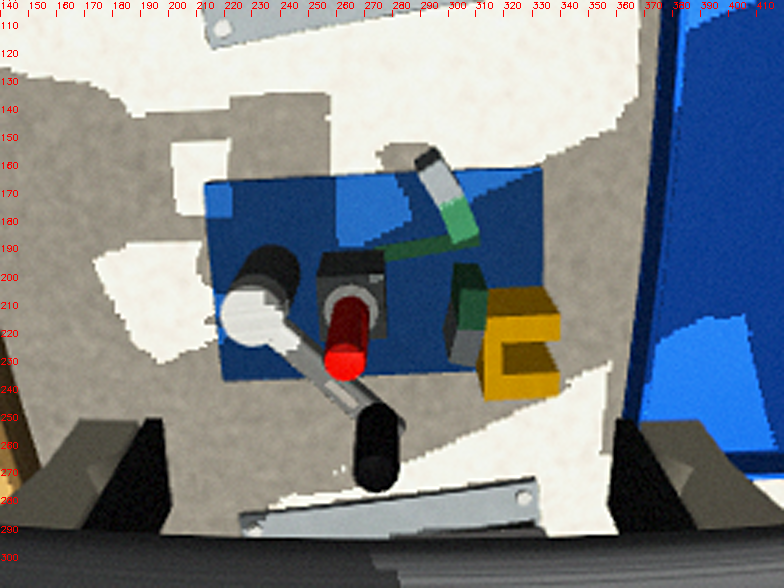

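```bash
python3 - <<'E'
from h import *
crop(cv2.imread('pics/w1.png'),290,190,350,250,12,'pics/w1f.png')
i=info('w1')
for n,u,v,z in [('handle',274.6,268.9,.12),('pin',263.2,229.3,.118),('collar',265,210.4,.056),('pivot',231,213,.075)]:
    print(n,un('wrist',u,v,z,i).round(4))
E
```

```text
handle [0.6052 0.1299 0.12  ]
pin [0.6166 0.0862 0.118 ]
collar [0.6171 0.0856 0.056 ]
pivot [0.655  0.0829 0.075 ]
```

View pics/w1f.png

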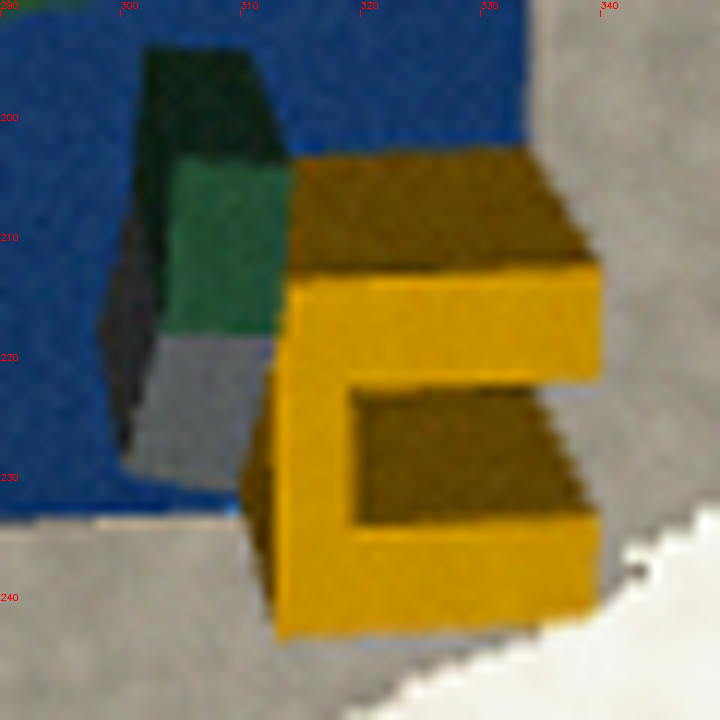

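```bash
python3 - <<'E'
from h import *
i=info('w1')
P=[un('wrist',u,v,.051,i) for u,v in [(319.6,222.3),(319.6,233.6),(340,233),(340,221.8),(313.5,213.5),(313,243),(340,212),(340,241)]]
for p in P: print(p.round(4))
print('park',np.mean(P[:4],0))
plan([.617,.0858,.082],-np.pi/2)
E
```

```text
[0.5509 0.1023 0.051 ]
[0.5502 0.1171 0.051 ]
[0.5245 0.1165 0.051 ]
[0.5254 0.1017 0.051 ]
[0.5588 0.091  0.051 ]
[0.5579 0.1297 0.051 ]
[0.5262 0.0891 0.051 ]
[0.5237 0.1273 0.051 ]
park [0.53774272 0.10940963 0.051     ]
pos [0.6001 0.0497 0.2664] rpy [ 3.1410e+00 -3.0000e-04 -1.5701e+00] q6 -0.406 w 0.0876 t 2.85 F [ 0.7 -0.7  0.6]
shift units now: [-0.0723 -0.0341  0.3687]
turn units: [ 0.0002 -0.0001  0.0002] then shift units: [-0.0722 -0.0338  0.3687]
```

```bash
python3 -m inch '[[[-0.036,-0.017,0,0,0,0,0.59],[-0.036,-0.017,0,0,0,0,0.59],[0,0,0,0,0,0,0.59],[0,0,0.06,0,0,0,0.59],[0,0,0.06,0,0,0,0.59],[0,0,0.06,0,0,0,0.59],[0,0,0.04,0,0,0,0.59],[0,0,0.03,0,0,0,0.59],[0,0,0,0,0,0,0.59],[0,0,0,0,0,0,0.59]]]'
python3 - <<'E'
from h import *
plan([.617,.0858,.086],-np.pi/2)
shot('w2')
E
```

```text
t: 3.85
eef_pos: [0.6178, 0.0862, 0.1419]
ee_rot: [3.142, -0.0, -1.57]
force: [0.5, 0.4, 0.1]
width: 0.0358
pos [0.6178 0.0862 0.1419] rpy [ 3.1416e+00 -4.0000e-04 -1.5699e+00] q6 -0.451 w 0.0358 t 3.85 F [0.5 0.4 0.1]
shift units now: [0.0008 0.0015 0.1118]
turn units: [ 0.     -0.0001  0.0003] then shift units: [0.0008 0.0015 0.1118]
```

View pics/w2.png

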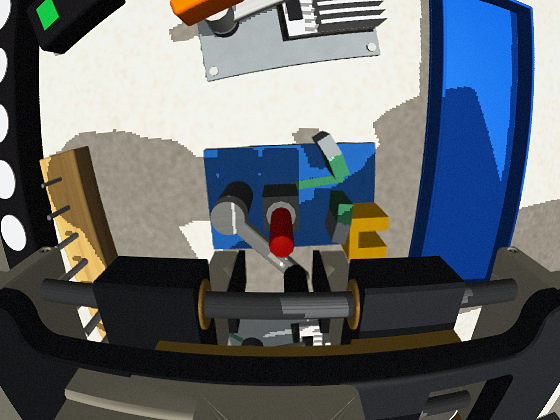

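The pin top at (282,245) lies between the fingers, so I'll descend and grip.

```bash
python3 -m inch '[[[0,0,0.04,0,0,0,0.59],[0,0.001,0.04,0,0,0,0.59],[0,0,0.032,0,0,0,0.59],[0,0,0,0,0,0,0.59],[0,0,0,0,0,0,0.9],[0,0,0,0,0,0,0.9],[0,0,0,0,0,0,0.9],[0,0,0,0,0,0,0.9],[0,0,0,0,0,0,0.9]]]' 25
python3 - <<'E'
from h import *
plan([.617,.0858,.086],-np.pi/2)
E
```

```text
t: 4.8
eef_pos: [0.6177, 0.0864, 0.0867]
ee_rot: [-3.14, 0.001, -1.57]
force: [-1.5, 0.2, 7.2]
width: 0.0154
pos [0.6177 0.0864 0.0867] rpy [-3.1398e+00  5.0000e-04 -1.5696e+00] q6 -0.451 w 0.0154 t 4.8 F [-1.5  0.2  7.2]
shift units now: [0.0013 0.0013 0.0014]
turn units: [-0.0006  0.0002  0.0004] then shift units: [0.0013 0.0013 0.0014]
```

```bash
python3 -m inch '[[[0,0,-0.02,0,0,0,0.9],[0,0,-0.02,0,0,0,0.9],[0,0,-0.03,0,0,0,0.9],[0,0,-0.03,0,0,0,0.9],[0,0,-0.03,0,0,0,0.9],[0,0,0,0,0,0,0.9],[0,0,0,0,0,0,0.9]]]'
python3 - <<'E'
from h import *
plan([.5377,.1094,.152],-np.pi/2)
shot('w3')
cv2.imwrite('pics/s3.png',grab_frame('scene')[100:300,200:440].repeat(3,0).repeat(3,1))
E
```

```text
t: 5.5
eef_pos: [0.6169, 0.0863, 0.1508]
ee_rot: [-3.141, 0.001, -1.57]
force: [0.9, 0.2, -0.7]
width: 0.0155
pos [0.6169 0.0863 0.1508] rpy [-3.1410e+00  6.0000e-04 -1.5701e+00] q6 -0.451 w 0.0155 t 5.5 F [ 0.9  0.2 -0.7]
shift units now: [-0.0463  0.1584 -0.0024]
turn units: [-0.0002  0.0002  0.0002] then shift units: [-0.0462  0.1584 -0.0023]
```

View pics/w3.png

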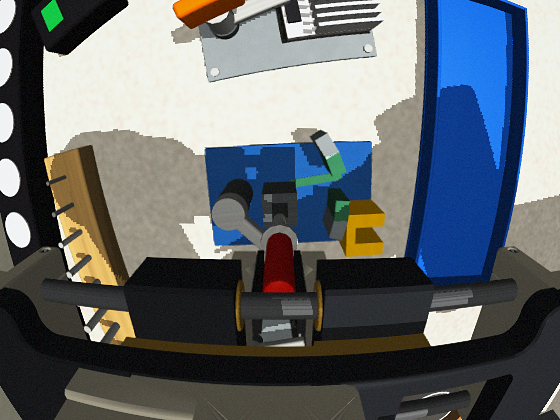

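View pics/s3.png

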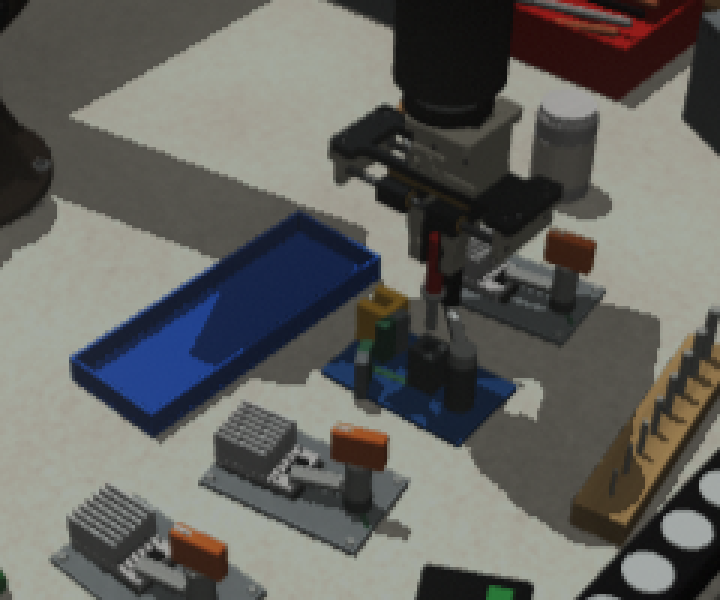

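```bash
python3 -m inch '[[[-0.011,0.04,0,0,0,0,0.9],[-0.012,0.04,0,0,0,0,0.9],[-0.012,0.04,0,0,0,0,0.9],[-0.011,0.0385,0,0,0,0,0.9],[0,0,0,0,0,0,0.9],[0,0,0,0,0,0,0.9]]]'
python3 - <<'E'
from h import *
plan([.5377,.1096,.086],-np.pi/2)
shot('w4')
cv2.imwrite('pics/s4.png',cv2.resize(grab_frame('scene')[150:260,280:400],None,fx=6,fy=5.4,interpolation=2))
E
```

```text
t: 6.2
eef_pos: [0.5375, 0.1092, 0.1503]
ee_rot: [3.141, -0.0, -1.569]
force: [-0.3, 1.1, -0.5]
width: 0.0155
pos [0.5375 0.1092 0.1503] rpy [ 3.1413e+00 -3.0000e-04 -1.5690e+00] q6 -0.556 w 0.0155 t 6.2 F [-0.3  1.1 -0.5]
shift units now: [-0.0008 -0.0004  0.1286]
turn units: [ 0.0001 -0.0001  0.0006] then shift units: [-0.0008 -0.0004  0.1286]
```

View pics/w4.png

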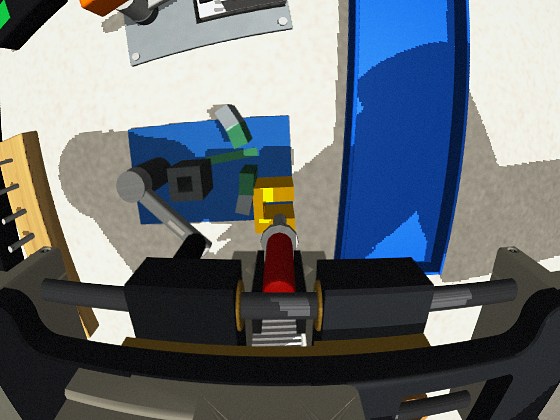

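View pics/s4.png

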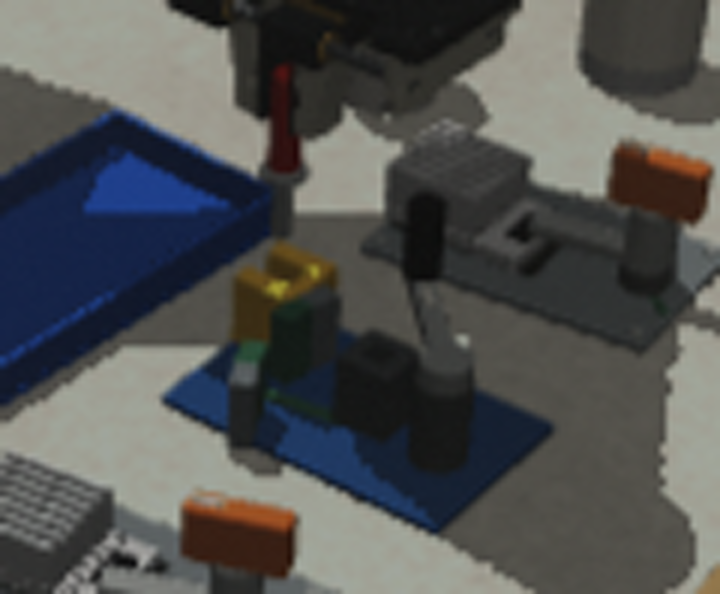

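```bash
python3 -m inch '[[[0,0,0.02,0,0,0,0.9],[0,0,0.02,0,0,0,0.9],[0,0,0.02,0,0,0,0.9],[0,0,0.015,0,0,0,0.9],[0,0,0.015,0,0,0,0.9],[0,0,0,0,0,0,0.9]]]'
```

```text
t: 6.9
eef_pos: [0.537, 0.1088, 0.1041]
ee_rot: [3.14, -0.001, -1.57]
force: [0.3, -0.2, -1.1]
width: 0.0155
```

```bash
python3 -m inch '[[[0,0,0.012,0,0,0,0.9],[0,0,0.012,0,0,0,0.9],[0,0,0.008,0,0,0,0.9],[0,0,0,0,0,0,0.9],[0,0,0,0,0,0,0.9]]]'
```

```text
t: 7.4
eef_pos: [0.5378, 0.1091, 0.0896]
ee_rot: [-3.142, -0.0, -1.57]
force: [0.1, -0.1, -0.6]
width: 0.0156
```

```bash
python3 -m inch '[[[0,0,0.004,0,0,0,0.9],[0,0,0.002,0,0,0,0.9],[0,0,0,0,0,0,0.9],[0,0,0,0,0,0,0.9]]]'; python3 -m inch '[[[0,0,0,0,0,0,0.78],[0,0,0,0,0,0,0.7],[0,0,0,0,0,0,0.65],[0,0,0,0,0,0,0.65],[0,0,-0.04,0,0,0,0.65],[0,0,-0.06,0,0,0,0.65],[0,0,-0.06,0,0,0,0.65],[0,0,0,0,0,0,0.65],[0,0,0,0,0,0,0.65]]]'
python3 - <<'E'
from h import *
plan([.605,.13,.08],-np.pi/2)
shot('w5')
cv2.imwrite('pics/s5.png',cv2.resize(grab_frame('scene')[150:260,280:400],None,fx=6,fy=5.4,interpolation=2))
crop(cv2.imread('pics/w5.png'),90,80,390,310,2.6,'pics/w5z.png')
E
```

```text
t: 7.8
eef_pos: [0.5378, 0.1092, 0.0867]
ee_rot: [-3.141, 0.0, -1.57]
force: [-0.4, 0.7, 0.9]
width: 0.0154
t: 8.7
eef_pos: [0.5379, 0.1094, 0.1672]
ee_rot: [-3.14, 0.001, -1.57]
force: [-0.7, -0.3, -0.4]
width: 0.031
pos [0.5379 0.1094 0.1672] rpy [-3.1402e+00  1.1000e-03 -1.5700e+00] q6 -0.556 w 0.031 t 8.7 F [-0.7 -0.3 -0.4]
shift units now: [-0.041  -0.1339  0.1746]
turn units: [-0.0004  0.0004  0.0002] then shift units: [-0.0413 -0.1341  0.1743]
```

View pics/w5z.png

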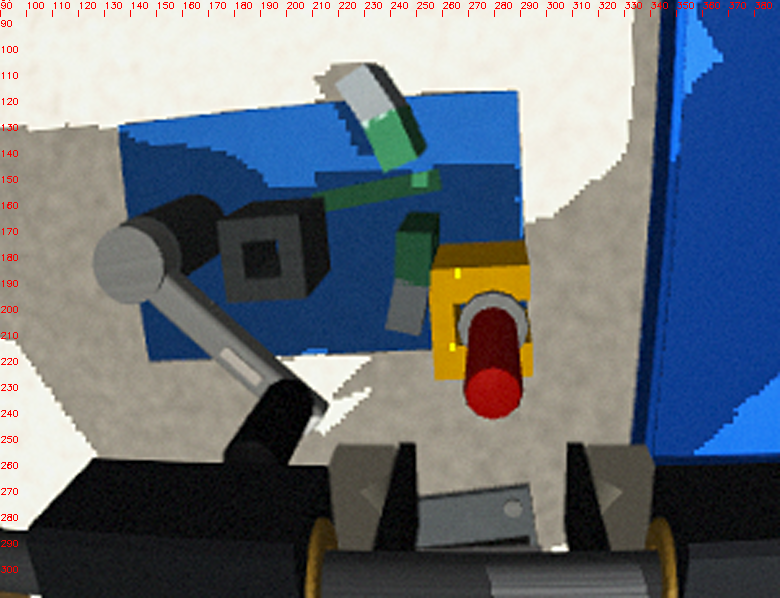

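View pics/s5.png

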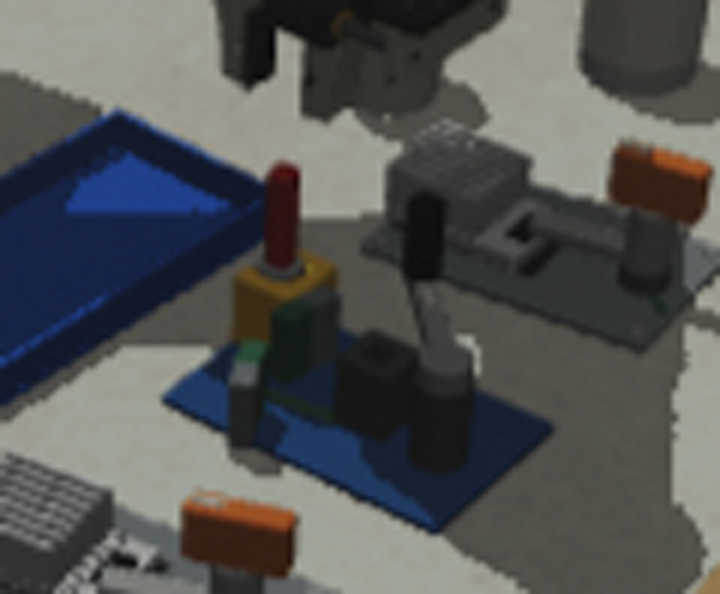

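```bash
python3 - <<'E'
from h import *
i=info('w5')
q=lambda x,y,z: un('wrist',90+x/2.6,80+y/2.6,z,i)
piv=q(128,263,.075); print('pivot top',piv)
a=q(330,197,.006);b=q(440,180,.006);print('line',a,b,'ang from pivot',[np.arctan2(*(p-np.array([.655,.083,0]))[[1,0]]) for p in (a,b)])
for n,x,y,z in [('pintop',493,393,.118)]: print(n,q(x,y,z))
# plate corners
for c in [(120,123),(517,91),(148,360)]: print('corner',q(*c,.006))
h=np.array([.605,.130]);print('h ang',np.arctan2(h[1]-.083,h[0]-.655),np.hypot(*(h-[.655,.083])))
i1=info('w1');print([un('wrist',231,213,z,i1) for z in(.072,.08)])
E
```

```text
pivot top [0.65574069 0.08167244 0.075     ]
line [0.60068591 0.0718271  0.006     ] [0.55820379 0.06586942 0.006     ] ang from pivot [np.float64(-2.9387136677364603), np.float64(-2.966430561132047)]
pintop [0.53828544 0.10857956 0.118     ]
corner [0.68680935 0.03875294 0.006     ]
corner [0.52925808 0.03213471 0.006     ]
corner [0.68379871 0.138305   0.006     ]
h ang 2.387112469755388 0.06862215385719107
[array([0.65548818, 0.08383564, 0.072     ]), array([0.65426808, 0.0812654 , 0.08      ])]
```

```bash
python3 -m inch '[[[0,0,0,0,0,-0.0433,0.49],[0,0,0,0,0,-0.0433,0.49],[0,0,0,0,0,-0.0433,0.49],[0,0,0,0,0,-0.0433,0.49],[0,0,0,0,0,-0.0433,0.49],[0,0,0,0,0,-0.0433,0.49],[0,0,0,0,0,0,0.49]]]'
python3 - <<'E'
from h import *
plan([.605,.13,.082],-.754)
E
```

```text
t: 9.5
eef_pos: [0.5371, 0.1089, 0.1653]
ee_rot: [3.14, 0.001, -0.752]
force: [0.1, -0.6, 0.3]
width: 0.0449
pos [0.5371 0.1089 0.1653] rpy [ 3.1395e+00  7.0000e-04 -7.5180e-01] q6 0.262 w 0.0449 t 9.5 F [ 0.1 -0.6  0.3]
shift units now: [ 0.0704 -0.1239  0.1663]
turn units: [0.0007 0.0002 0.0007] then shift units: [ 0.07   -0.1237  0.1666]
```

```bash
python3 -m inch '[[[0.0233,-0.041,0,0,0,0,0.49],[0.0233,-0.041,0,0,0,0,0.49],[0.0233,-0.0415,0,0,0,0,0.49],[0,0,0,0,0,0,0.49],[0,0,0,0,0,0,0.49]]]'
python3 - <<'E'
from h import *
plan([.605,.13,.082],-.754)
shot('w6')
crop(cv2.imread('pics/w6.png'),150,130,410,320,3,'pics/w6z.png')
E
```

```text
t: 10.0
eef_pos: [0.605, 0.13, 0.1652]
ee_rot: [3.139, 0.001, -0.757]
force: [-0.6, 0.5, -0.3]
width: 0.0448
pos [0.605  0.13   0.1652] rpy [ 3.1394e+00  9.0000e-04 -7.5710e-01] q6 0.287 w 0.0448 t 10.0 F [-0.6  0.5 -0.3]
shift units now: [ 0.0002 -0.0004  0.1663]
turn units: [ 0.0007  0.0003 -0.001 ] then shift units: [ 0.     -0.      0.1663]
```

View pics/w6z.png

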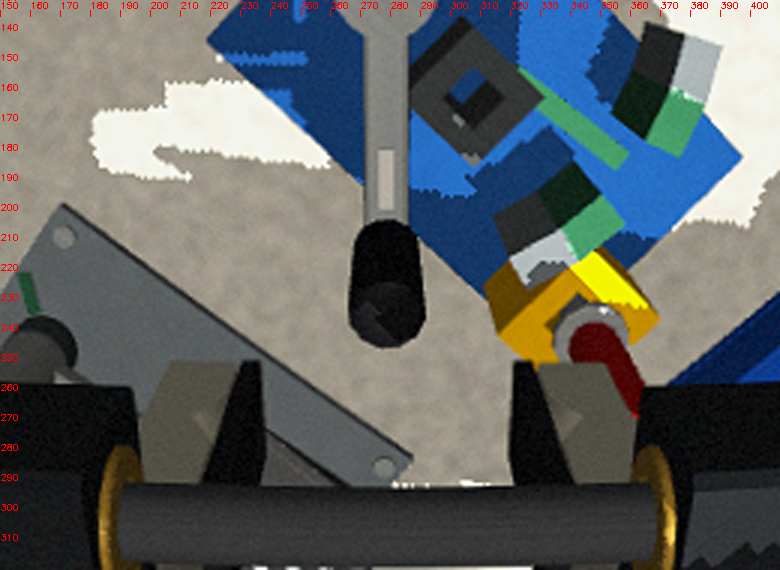

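```bash
python3 -m inch '[[[0,0,0.04,0,0,0,0.59],[0,0,0.04,0,0,0,0.59],[0,0,0.04,0,0,0,0.59],[0,0,0.03,0,0,0,0.59],[0,0,0.016,0,0,0,0.59],[0,0,0,0,0,0,0.59],[0,0,0,0,0,0,0.9],[0,0,0,0,0,0,0.9],[0,0,0,0,0,0,0.9],[0,0,0,0,0,0,0.9]]]' 25
python3 - <<'E'
from h import *
plan([.605,.13,.082],-.754)
s=get_state();p=s['eef_pos'];piv=np.array([.6555,.0825]);yaw=s['ee_rot'][2]
r=p[:2]-piv;print('r',np.hypot(*r),np.arctan2(r[1],r[0]))
for N,tot in [(8,.95)]:
    d=tot/N; c,s_=np.cos(d),np.sin(d); M=np.array([[c,-s_],[s_,c]])
    dp=M@r-r; tx=np.array([np.cos(yaw),np.sin(yaw)]);ty=np.array([np.sin(yaw),-np.cos(yaw)])
    print('row',dp@tx/.5,dp@ty/.5,-d/np.pi)
E
```

```text
t: 11.05
eef_pos: [0.6056, 0.1303, 0.0845]
ee_rot: [-3.141, -0.0, -0.754]
force: [-1.9, -0.6, 4.6]
width: 0.0175
pos [0.6056 0.1303 0.0845] rpy [-3.1409e+00 -4.0000e-04 -7.5380e-01] q6 0.29 w 0.0175 t 11.05 F [-1.9 -0.6  4.6]
shift units now: [-0.0006  0.0012  0.0049]
turn units: [-0.0002 -0.0001  0.0001] then shift units: [-0.0006  0.0012  0.0049]
r 0.06905452649162158 2.3778960894563634
row 0.00081001208144346 0.016370788318508384 -0.037799298984325144
```

```bash
python3 -m inch '[[[0.001,0.0166,0,0,0,-0.0378,0.9],[0.001,0.0166,0,0,0,-0.0378,0.9],[0.001,0.0166,0,0,0,-0.0378,0.9],[0.001,0.0166,0,0,0,-0.0378,0.9]]]'
python3 -c "
from h import *
plan([.605,.13,.082])"
```

```text
t: 11.45
eef_pos: [0.5892, 0.1022, 0.0844]
ee_rot: [-3.14, -0.001, -0.274]
force: [-3.4, 2.5, 4.9]
width: 0.0177
pos [0.5892 0.1022 0.0844] rpy [-3.1401e+00 -6.0000e-04 -2.7370e-01] q6 0.8 w 0.0177 t 11.45 F [-3.4  2.5  4.9]
shift units now: [ 0.0154 -0.0621  0.005 ]
```

```bash
python3 -m inch '[[[0.001,0.0166,0,0,0,-0.0378,0.9],[0.001,0.0166,0,0,0,-0.0378,0.9],[0.001,0.0166,0,0,0,-0.0378,0.9],[0.001,0.0166,0,0,0,-0.0378,0.9],[0,0,0,0,0,0,0.9],[0,0,0,0,0,0,0.9]]]'
python3 - <<'E'
from h import *
plan([.605,.13,.082])
s=get_state();r=s['eef_pos'][:2]-[.6555,.0825];print(np.hypot(*r),np.arctan2(r[1],r[0])%6.283)
shot('w7')
crop(cv2.imread('pics/w7.png'),150,100,410,290,3,'pics/w7z.png')
E
```

```text
t: 12.05
eef_pos: [0.5875, 0.068, 0.0844]
ee_rot: [3.141, 0.0, 0.196]
force: [-2.9, -2.1, 5.9]
width: 0.0171
pos [0.5875 0.068  0.0844] rpy [3.1411e+00 4.0000e-04 1.9650e-01] q6 1.321 w 0.0171 t 12.05 F [-2.9 -2.1  5.9]
shift units now: [ 0.0586 -0.1149  0.0047]
0.06956236592054191 3.352113634423441
```

View pics/w7z.png

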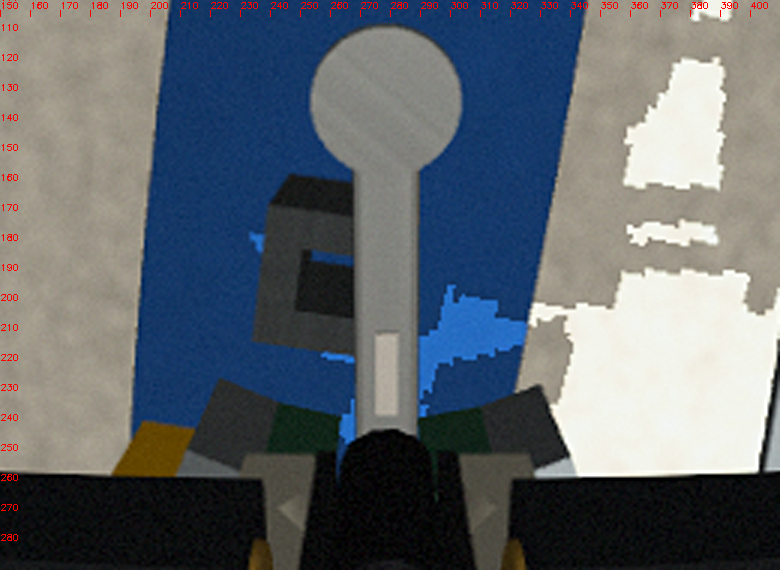

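```bash
python3 -m inch '[[[0,0,0,0,0,0,0.7],[0,0,0,0,0,0,0.62],[0,0,0,0,0,0,0.59],[0,0,0,0,0,0,0.59],[0,0,-0.04,0,0,0,0.59],[0,0,-0.08,0,0,0,0.5],[0,0,-0.08,0,0,0,0.5],[0,0,-0.08,0,0,0,0.5],[0,0,-0.05,0,0,0,0.5],[0,0,0,0,0,0,0.5]]]'
python3 - <<'E'
from h import *
plan([.57,.265,.25],-2.94)
shot('w8')
crop(cv2.imread('pics/w8.png'),130,60,410,270,2.8,'pics/w8z.png')
E
```

```text
t: 13.1
eef_pos: [0.5899, 0.0691, 0.2531]
ee_rot: [-3.141, -0.007, 0.197]
force: [-0.0, 0.4, -1.0]
width: 0.044
pos [0.5899 0.0691 0.2531] rpy [-3.1409 -0.0074  0.1968] q6 1.321 w 0.044 t 13.1 F [-0.   0.4 -1. ]
shift units now: [ 0.0375 -0.3919  0.0068]
turn units: [-3.700e-03  3.000e-04  9.985e-01] then shift units: [-0.0395  0.3918  0.0063]
```

View pics/w8z.png

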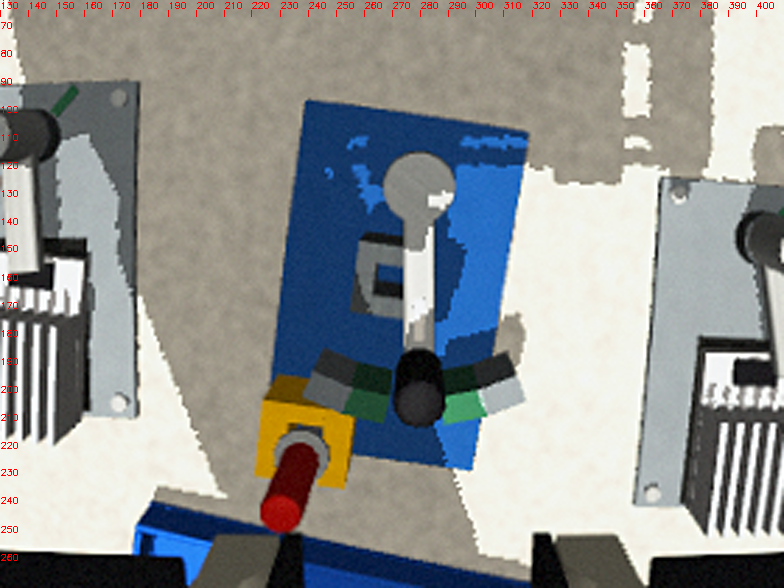

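```bash
python3 -m inch '[[[0.0047,-0.049,0,-0.0037,0,0,0.5],[0.0047,-0.049,0,0,0,0,0.5],[0.0047,-0.049,0,0,0,0,0.5],[0.0047,-0.049,0,0,0,0,0.5],[0.0047,-0.049,0,0,0,0,0.5],[0.0047,-0.049,0,0,0,0,0.5],[0.0047,-0.049,0,0,0,0,0.5],[0.0047,-0.049,0,0,0,0,0.5],[0,0,0,0,0,0.0475,0.5],[0,0,0,0,0,0.0475,0.5],[0,0,0,0,0,0.0475,0.5],[0,0,0,0,0,0.0475,0.5],[0,0,0,0,0,0.0475,0.5],[0,0,0,0,0,0.0475,0.5],[0,0,0,0,0,0.0475,0.5],[0,0,0,0,0,0.0475,0.5],[0,0,0,0,0,0.0475,0.5],[0,0,0,0,0,0.0475,0.5]]]'
python3 -m inch '[[[0,0,0,0,0,0.0475,0.5],[0,0,0,0,0,0.0475,0.5],[0,0,0,0,0,0.0475,0.5],[0,0,0,0,0,0.0475,0.5],[0,0,0,0,0,0.0475,0.5],[0,0,0,0,0,0.0475,0.5],[0,0,0,0,0,0.0475,0.5],[0,0,0,0,0,0.0475,0.5],[0,0,0,0,0,0.0475,0.5],[0,0,0,0,0,0.0475,0.5],[0,0,0,0,0,0.0475,0.5],[0,0,0,0,0,0,0.5],[0,0,0,0,0,0,0.5]]]'
python3 - <<'E'
from h import *
plan([.57,.265,.25],-2.94)
shot('w9')
E
```

```text
t: 14.95
eef_pos: [0.5675, 0.2642, 0.2448]
ee_rot: [3.138, -0.012, -1.302]
force: [-0.2, -0.2, -0.1]
width: 0.0444
t: 16.25
eef_pos: [0.5677, 0.2643, 0.2454]
ee_rot: [-3.129, -0.002, -2.933]
force: [0.0, 0.1, 0.2]
width: 0.0437
pos [0.5677 0.2643 0.2454] rpy [-3.1293e+00 -1.7000e-03 -2.9330e+00] q6 -2.119 w 0.0437 t 16.25 F [0.  0.1 0.2]
shift units now: [-0.0047  0.0003 -0.0091]
turn units: [-0.0039 -0.0005  0.0022] then shift units: [-0.0047  0.0004 -0.0091]
```

View pics/w9.png

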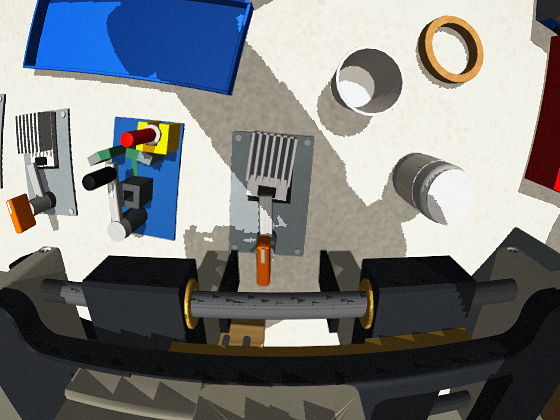

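```bash
python3 - <<'E'
from h import *
crop(cv2.imread('pics/w9.png'),220,120,330,300,4,'pics/w9z.png')
E
```

```text
(no output)
```

View pics/w9z.png

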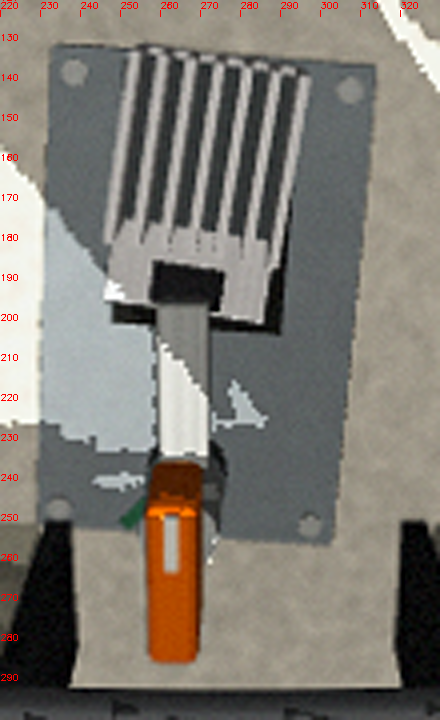

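```bash
python3 - <<'E'
from h import *
i=info('w9')
q=lambda x,y,z: un('wrist',220+x/4,120+y/4,z,i)
c=[q(*p,.094) for p in [(149,508),(197,508),(197,661),(150,661)]]
for p in c: print(p.round(4))
d=c[2]+c[3]-c[0]-c[1];m=np.mean(c,0);a=np.arctan2(d[1],d[0]);print('centre',m,'ang',a,'len',np.hypot(*d[:2])/2,'yaw',a-np.pi)
plan([*m[:2],.25],a-np.pi)
# plate corners
pc=[q(*p,.006) for p in [(52,45),(375,65),(330,545),(37,525)]]
for p in pc: print('plate',p.round(4))
print(np.mean(pc,0))
E
```

```text
[0.6278 0.253  0.094 ]
[0.6251 0.2652 0.094 ]
[0.6702 0.2742 0.094 ]
[0.6731 0.2616 0.094 ]
centre [0.6490447  0.26349979 0.094     ] ang 0.1922840531002829 len 0.046116437610471475 yaw -2.9493086004895104
pos [0.5678 0.2644 0.2457] rpy [-3.1294e+00 -1.3000e-03 -2.9333e+00] q6 -2.119 w 0.0442 t 16.3 F [-0.3 -0.1 -0.2]
shift units now: [-0.1586 -0.0354 -0.0084]
turn units: [-0.0039 -0.0004  0.0051] then shift units: [-0.1591 -0.0327 -0.0086]
plate [0.5236 0.1956 0.006 ]
plate [0.5095 0.2934 0.006 ]
plate [0.6677 0.316  0.006 ]
plate [0.6817 0.2178 0.006 ]
[0.59562315 0.25571486 0.006     ]
```

```bash
python3 -m inch '[[[0,0,0,-0.0039,0,0.005,0.5],[-0.04,-0.008,0,0,0,0,0.5],[-0.04,-0.008,0,0,0,0,0.5],[-0.04,-0.008,0,0,0,0,0.5],[-0.039,-0.0085,0,0,0,0,0.5],[0,0,0.06,0,0,0,0.5],[0,0,0.06,0,0,0,0.5],[0,0,0,0,0,0,0.5],[0,0,0,0,0,0,0.5]]]'
python3 - <<'E'
from h import *
plan([.649,.2635,.062],-2.949)
shot('w10')
E
```

```text
t: 17.2
eef_pos: [0.6494, 0.2632, 0.1868]
ee_rot: [-3.142, -0.001, -2.952]
force: [0.1, -0.2, 1.2]
width: 0.0437
pos [0.6494 0.2632 0.1868] rpy [-3.1416e+00 -6.0000e-04 -2.9524e+00] q6 -2.044 w 0.0437 t 17.2 F [ 0.1 -0.2  1.2]
shift units now: [0.0005 0.0007 0.2497]
turn units: [-0.     -0.0002 -0.0011] then shift units: [0.0006 0.0007 0.2497]
```

View pics/w10.png

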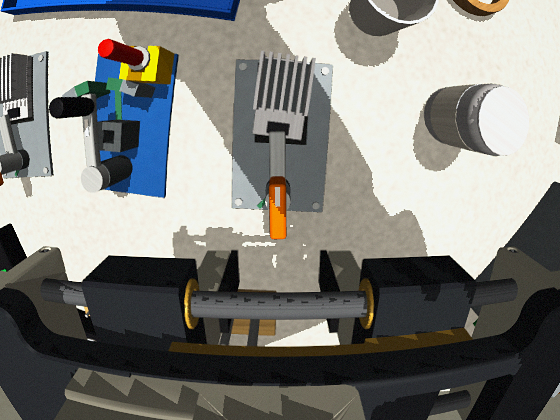

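Knob at column 278, centred between the jaws. Descend and grip.

```bash
python3 -m inch '[[[0,0,0.06,0,0,0,0.5],[0,0,0.06,0,0,0,0.5],[0,0,0.06,0,0,0,0.5],[0,0,0.04,0,0,0,0.5],[0,0,0.03,0,0,0,0.5],[0,0,0,0,0,0,0.5],[0,0,0,0,0,0,0.95],[0,0,0,0,0,0,0.95],[0,0,0,0,0,0,0.95],[0,0,0,0,0,0,0.95]]]' 25
python3 -m inch '[[[0,0,0,0,0,-0.0400,0.95],[0,0,0,0,0,-0.04,0.95],[0,0,0,0,0,-0.04,0.95],[0,0,0,0,0,-0.04,0.95],[0,0,0,0,0,-0.04,0.95]]]'
python3 -c "
from h import *
plan([.649,.2635,.062]);print(get_state()['moment'])"
```

```text
t: 18.25
eef_pos: [0.6496, 0.2638, 0.0626]
ee_rot: [3.14, 0.001, -2.953]
force: [0.8, -0.3, 0.4]
width: 0.0173
t: 18.75
eef_pos: [0.6495, 0.2628, 0.0626]
ee_rot: [-3.141, 0.0, -2.32]
force: [-1.6, -4.2, 3.7]
width: 0.0137
pos [0.6495 0.2628 0.0626] rpy [-3.1413e+00  3.0000e-04 -2.3199e+00] q6 -1.411 w 0.0137 t 18.75 F [-1.6 -4.2  3.7]
shift units now: [-0.0004  0.0017  0.0011]
[-1.12120749  0.22051389  0.04834375]
```

```bash
python3 -m inch '[[[0,0,0,0,0,-0.044,0.95],[0,0,0,0,0,-0.044,0.95],[0,0,0,0,0,-0.044,0.95],[0,0,0,0,0,-0.044,0.95],[0,0,0,0,0,-0.044,0.95],[0,0,0,0,0,-0.044,0.95],[0,0,0,0,0,-0.044,0.95],[0,0,0,0,0,-0.044,0.95],[0,0,0,0,0,-0.044,0.95],[0,0,0,0,0,-0.044,0.95],[0,0,0,0,0,-0.044,0.95],[0,0,0,0,0,-0.03,0.95],[0,0,0,0,0,0,0.95]]]'
python3 -c "
from h import *
plan([.649,.2635,.062]);print(get_state()['moment'])"
```

```text
t: 20.05
eef_pos: [0.6484, 0.2626, 0.0625]
ee_rot: [3.14, 0.001, -0.707]
force: [-5.2, -3.6, 5.7]
width: 0.014
pos [0.6484 0.2626 0.0625] rpy [ 3.1402e+00  7.0000e-04 -7.0670e-01] q6 0.202 w 0.014 t 20.05 F [-5.2 -3.6  5.7]
shift units now: [-0.0002 -0.0022  0.0011]
[-1.10436316  1.83981554  0.05672404]
```

```bash
for k in 1 2; do python3 -m inch '[[[0,0,0,0,0,-0.016,0.95],[0,0,0,0,0,0,0.95],[0,0,0,0,0,0,0.95]]]'
python3 -c "
from h import *
s=get_state();print(s['ee_rot'],s['moment'],s['force'])";done
```

```text
t: 20.35
eef_pos: [0.6484, 0.2626, 0.0626]
ee_rot: [3.14, 0.001, -0.66]
force: [-5.2, -2.3, 5.9]
width: 0.0139
[ 3.14031381e+00  7.05727172e-04 -6.59708866e-01] [-1.13787506  1.86656537  0.02113957] [-5.19333245 -2.34833106  5.85674918]
t: 20.65
eef_pos: [0.6483, 0.2626, 0.0625]
ee_rot: [3.14, 0.001, -0.609]
force: [-4.5, -2.6, 6.7]
width: 0.0137
[ 3.14021945e+00  8.06482730e-04 -6.09446536e-01] [-1.12857479  1.87768931  0.0488277 ] [-4.52177857 -2.56930485  6.65244518]
```

```bash
for k in 1 2; do python3 -m inch '[[[0,0,0,0,0,-0.013,0.95],[0,0,0,0,0,0,0.95],[0,0,0,0,0,0,0.95]]]'
python3 -c "
from h import *
s=get_state();print(s['ee_rot'],s['moment'],s['force'])";done
```

```text
t: 20.95
eef_pos: [0.6483, 0.2626, 0.0625]
ee_rot: [3.14, 0.001, -0.57]
force: [-4.9, -3.0, 6.7]
width: 0.0142
[ 3.14049949e+00  1.07585978e-03 -5.69811169e-01] [-1.17686031  1.84130713 -0.62562701] [-4.9308083  -2.97931458  6.74717717]
t: 21.25
eef_pos: [0.6482, 0.2626, 0.0625]
ee_rot: [3.141, 0.001, -0.529]
force: [-5.4, -2.5, 7.3]
width: 0.0146
[ 3.14051394e+00  1.30679452e-03 -5.29160455e-01] [-1.11614943  1.98866854 -0.65977466] [-5.37042947 -2.46166488  7.26638864]
```

End stop reached: the moment jumped to 0.6 N m. Release and go on to the middle clamp.

```bash
python3 -m inch '[[[0,0,0,0,0,0,0.7],[0,0,0,0,0,0,0.5],[0,0,0,0,0,0,0.5],[0,0,0,0,0,0,0.5],[0,0,-0.06,0,0,0,0.5],[0,0,-0.08,0,0,0,0.5],[0,0,-0.08,0,0,0,0.5],[0,0,-0.08,0,0,0,0.5],[0,0,-0.08,0,0,0,0.5],[0,0,0,0,0,0,0.5]]]'
python3 - <<'E'
from h import *
plan([.57,-.075,.25],-2.85)
shot('w11')
E
```

```text
t: 22.25
eef_pos: [0.652, 0.2645, 0.2591]
ee_rot: [-3.132, -0.006, -0.527]
force: [-0.1, 0.1, -0.4]
width: 0.0437
pos [0.652  0.2645 0.2591] rpy [-3.1319 -0.0057 -0.5272] q6 0.381 w 0.0437 t 22.25 F [-0.1  0.1 -0.4]
shift units now: [0.1998 0.6695 0.0128]
turn units: [-0.0036  0.0027  0.7394] then shift units: [ 0.3522 -0.6033  0.0181]
```

View pics/w11.png

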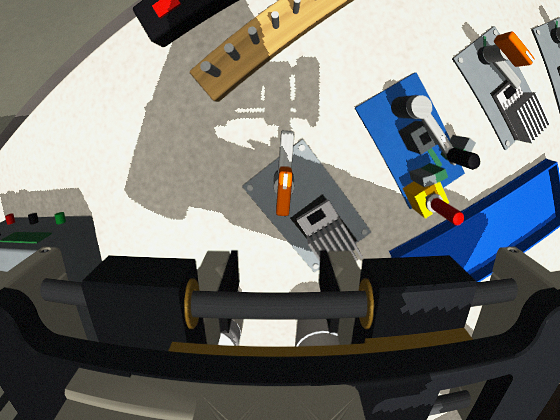

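```bash
python3 -m inch '[[[0,0,0,-0.0036,0.0027,0,0.5],[0.0143,0.0478,0,0,0,0,0.5],[0.0143,0.0478,0,0,0,0,0.5],[0.0143,0.0478,0,0,0,0,0.5],[0.0143,0.0478,0,0,0,0,0.5],[0.0143,0.0478,0,0,0,0,0.5],[0.0143,0.0478,0,0,0,0,0.5],[0.0143,0.0478,0,0,0,0,0.5],[0.0143,0.0478,0,0,0,0,0.5],[0.0143,0.0478,0,0,0,0,0.5],[0.0143,0.0478,0,0,0,0,0.5],[0.0143,0.0478,0,0,0,0,0.5],[0.0143,0.0478,0,0,0,0,0.5],[0.0143,0.0478,0,0,0,0,0.5],[0.0143,0.0478,0,0,0,0,0.5]]]'
python3 -m inch '[[[0,0,0,0,0,0.0462,0.5],[0,0,0,0,0,0.0462,0.5],[0,0,0,0,0,0.0462,0.5],[0,0,0,0,0,0.0462,0.5],[0,0,0,0,0,0.0462,0.5],[0,0,0,0,0,0.0462,0.5],[0,0,0,0,0,0.0462,0.5],[0,0,0,0,0,0.0462,0.5],[0,0,0,0,0,0.0462,0.5],[0,0,0,0,0,0.0462,0.5],[0,0,0,0,0,0.0462,0.5],[0,0,0,0,0,0.0462,0.5],[0,0,0,0,0,0.0462,0.5],[0,0,0,0,0,0.0462,0.5],[0,0,0,0,0,0.0462,0.5],[0,0,0,0,0,0.0462,0.5],[0,0,0,0,0,0,0.5],[0,0,0,0,0,0,0.5]]]'
python3 - <<'E'
from h import *
plan([.57,-.075,.25],-2.85)
shot('w12')
crop(cv2.imread('pics/w12.png'),180,110,380,300,3,'pics/w12z.png')
E
```

```text
t: 23.8
eef_pos: [0.5662, -0.0777, 0.2556]
ee_rot: [3.13, -0.008, -0.528]
force: [0.1, 0.1, -0.2]
width: 0.0438
t: 25.6
eef_pos: [0.5668, -0.0764, 0.2557]
ee_rot: [-3.128, -0.003, -2.846]
force: [-0.4, -0.4, -1.0]
width: 0.0437
pos [ 0.5668 -0.0764  0.2557] rpy [-3.1283e+00 -2.9000e-03 -2.8461e+00] q6 -1.498 w 0.0437 t 25.6 F [-0.4 -0.4 -1. ]
shift units now: [-0.0069  0.0011  0.0115]
turn units: [-0.0042 -0.0009  0.0013] then shift units: [-0.0069  0.0009  0.0115]
```

View pics/w12z.png

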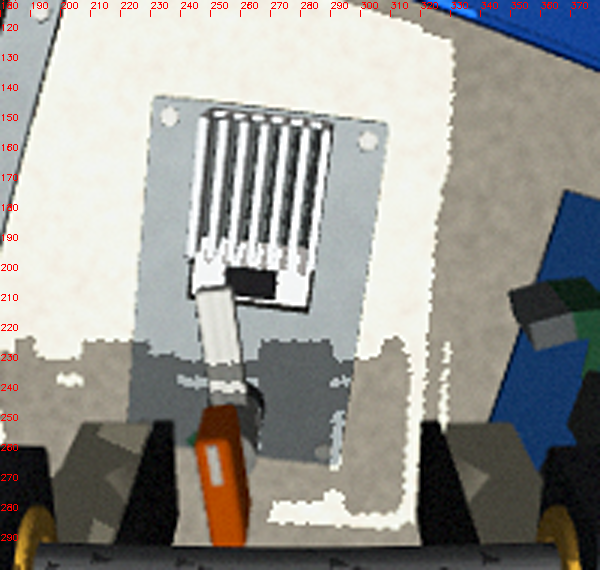

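```bash
python3 -m inch '[[[0,0,0,-0.0042,-0.0009,0,0.5],[-0.04,-0.018,0,0,0,0,0.5],[-0.04,-0.018,0,0,0,0,0.5],[0,0,0,0,0,0,0.5],[0,0,0,0,0,0,0.5]]]'
python3 - <<'E'
from h import *
shot('w13')
crop(cv2.imread('pics/w13.png'),180,110,380,300,4,'pics/w13z.png')
E
```

```text
t: 26.15
eef_pos: [0.6105, -0.0819, 0.2553]
ee_rot: [3.141, -0.001, -2.849]
force: [0.5, 0.2, 0.0]
width: 0.0437
```

View pics/w13z.png

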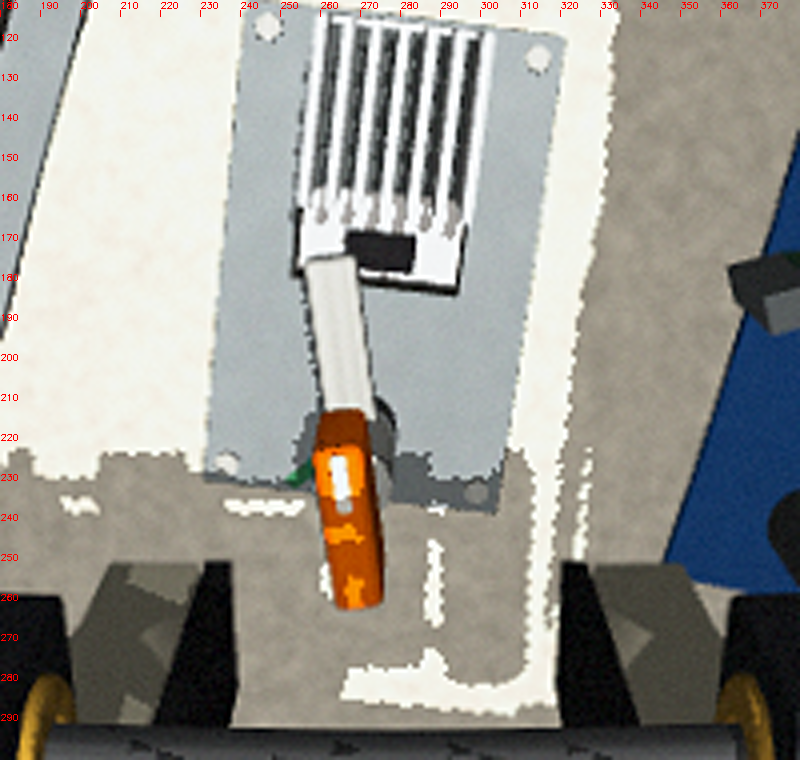

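```bash
cat > knob.py <<'E'
from h import *
def knob(n,u0,v0,k,pts,z=.094):
    i=info(n)
    c=[un('wrist',u0+x/k,v0+y/k,z,i) for x,y in pts]
    for p in c: print(p.round(4))
    d=c[2]+c[3]-c[0]-c[1];m=np.mean(c,0);a=np.arctan2(d[1],d[0])
    print('centre',m,'ang',a,'len',np.hypot(*d[:2])/2,'wid',np.hypot(*(c[0]-c[1])[:2]),'yaw',a-np.pi)
    plan([*m[:2],.062],a-np.pi)
E
python3 - <<'E'
from knob import *
knob('w13',180,110,4,[(313,451),(363,447),(381,604),(334,608)])
i=info('w13');q=lambda x,y,z: un('wrist',180+x/4,110+y/4,z,i)
a=[q(*p,.006) for p in [(567,35),(498,515),(205,480)]];print(a,np.arctan2(*(a[1]-a[0])[[1,0]]))
E
```

```text
[ 0.6482 -0.0921  0.094 ]
[ 0.6434 -0.08    0.094 ]
[ 0.6856 -0.0626  0.094 ]
[ 0.6905 -0.0745  0.094 ]
centre [ 0.66695995 -0.07729329  0.094     ] ang 0.3931551120904836 len 0.04574253296714606 wid 0.01310352097142104 yaw -2.7484375414993094
pos [ 0.6102 -0.0818  0.2556] rpy [ 3.1411e+00 -3.0000e-04 -2.8494e+00] q6 -1.462 w 0.0443 t 26.2 F [-1.  -0.5 -0.5]
shift units now: [-0.1115 -0.0242  0.3872]
turn units: [ 0.0002 -0.0001 -0.0322] then shift units: [-0.1084 -0.0351  0.3873]
[array([ 0.5256855 , -0.05067947,  0.006     ]), array([ 0.68392673, -0.02249367,  0.006     ]), array([ 0.70034655, -0.1209068 ,  0.006     ])] 0.1762705179646811
```

```bash
python3 -m inch '[[[0,0,0,0,0,-0.0322,0.5],[-0.036,-0.0117,0,0,0,0,0.5],[-0.036,-0.0117,0,0,0,0,0.5],[-0.036,-0.0117,0,0,0,0,0.5],[0,0,0.07,0,0,0,0.5],[0,0,0.07,0,0,0,0.5],[0,0,0,0,0,0,0.5],[0,0,0,0,0,0,0.5]]]'
python3 - <<'E'
from h import *
plan([.667,-.0773,.062],-2.748)
shot('w14')
E
```

```text
t: 27.0
eef_pos: [0.667, -0.0775, 0.1868]
ee_rot: [-3.141, -0.0, -2.748]
force: [1.0, -1.0, 1.1]
width: 0.0439
pos [ 0.667  -0.0775  0.1868] rpy [-3.1410e+00 -4.0000e-04 -2.7482e+00] q6 -1.352 w 0.0439 t 27.0 F [ 1.  -1.   1.1]
shift units now: [-0.0003  0.0005  0.2497]
turn units: [-0.0002 -0.0001 -0.0001] then shift units: [-2.000e-04  4.000e-04  2.497e-01]
```

View pics/w14.png

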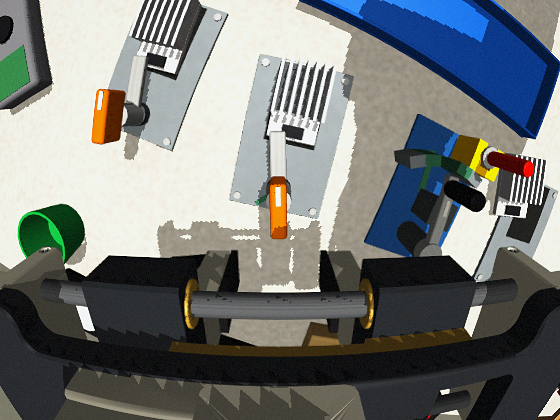

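```bash
python3 -m inch '[[[0,0,0.06,0,0,0,0.5],[0,0,0.06,0,0,0,0.5],[0,0,0.06,0,0,0,0.5],[0,0,0.04,0,0,0,0.5],[0,0,0.03,0,0,0,0.5],[0,0,0,0,0,0,0.5],[0,0,0,0,0,0,0.95],[0,0,0,0,0,0,0.95],[0,0,0,0,0,0,0.95],[0,0,0,0,0,0,0.95]]]' 25
python3 -m inch '[[[0,0,0,0,0,-0.0400,0.95],[0,0,0,0,0,-0.044,0.95],[0,0,0,0,0,-0.044,0.95],[0,0,0,0,0,-0.044,0.95],[0,0,0,0,0,-0.044,0.95],[0,0,0,0,0,-0.044,0.95],[0,0,0,0,0,-0.044,0.95],[0,0,0,0,0,-0.044,0.95],[0,0,0,0,0,-0.044,0.95],[0,0,0,0,0,-0.044,0.95],[0,0,0,0,0,-0.044,0.95],[0,0,0,0,0,-0.044,0.95],[0,0,0,0,0,-0.044,0.95],[0,0,0,0,0,-0.044,0.95],[0,0,0,0,0,-0.034,0.95],[0,0,0,0,0,0,0.95]]]'
for k in 1; do python3 -m inch '[[[0,0,0,0,0,-0.016,0.95],[0,0,0,0,0,0,0.95],[0,0,0,0,0,0,0.95]]]'
python3 -c "
from h import *
s=get_state();print(s['ee_rot'],s['moment'],s['force'])";done
```

```text
t: 28.05
eef_pos: [0.6678, -0.0772, 0.062]
ee_rot: [-3.141, 0.002, -2.749]
force: [-0.6, -0.2, -0.2]
width: 0.0171
t: 29.65
eef_pos: [0.6656, -0.0774, 0.0618]
ee_rot: [3.14, 0.002, -0.716]
force: [-7.8, 1.4, 7.7]
width: 0.0136
t: 29.95
eef_pos: [0.6656, -0.0774, 0.0618]
ee_rot: [3.14, 0.002, -0.669]
force: [-7.6, 0.9, 7.1]
width: 0.0134
[ 3.14002756e+00  1.67977443e-03 -6.69154462e-01] [0.34889004 2.77805374 0.03908831] [-7.61714874  0.85834841  7.13521857]
```

```bash
for k in 1 2 3 ; do python3 -m inch '[[[0,0,0,0,0,-0.014,0.95],[0,0,0,0,0,0,0.95],[0,0,0,0,0,0,0.95]]]' >/dev/null
python3 -c "
from h import *
s=get_state();print(s['ee_rot'],s['moment'],s['force'])";done
```

```text
[ 3.13998117e+00  1.79491133e-03 -6.25252014e-01] [0.37801734 2.82794174 0.04725158] [-8.27824301  0.74512305  7.80307042]
[ 3.14002074e+00  1.88332942e-03 -5.81267613e-01] [0.31729943 2.83298247 0.09686637] [-7.53153849  0.90059569  7.84198317]
[ 3.14034575e+00  1.99634745e-03 -5.38389886e-01] [ 0.21467695  2.818358   -0.53219473] [-7.91637677  1.14697902  7.37342128]
```

```bash
python3 -m inch '[[[0,0,0,0,0,0,0.7],[0,0,0,0,0,0,0.5],[0,0,0,0,0,0,0.5],[0,0,0,0,0,0,0.5],[0,0,-0.06,0,0,0,0.5],[0,0,-0.08,0,0,0,0.5],[0,0,-0.08,0,0,0,0.5],[0,0,-0.08,0,0,0,0.5],[0,0,-0.08,0,0,0,0.5],[0,0,0,0,0,0,0.5]]]'
python3 - <<'E'
from h import *
plan([.585,-.245,.25],-2.85)
E
```

```text
t: 31.85
eef_pos: [0.6702, -0.0776, 0.2583]
ee_rot: [-3.136, -0.01, -0.537]
force: [0.1, -0.1, 0.5]
width: 0.0442
pos [ 0.6702 -0.0776  0.2583] rpy [-3.1361 -0.0098 -0.5365] q6 0.859 w 0.0442 t 31.85 F [ 0.1 -0.1  0.5]
shift units now: [0.0245 0.375  0.0147]
turn units: [-4.500e-03  4.000e-04  7.364e-01] then shift units: [ 0.2596 -0.2717  0.0166]
```

```bash
python3 -m inch '[[[0.003,0.0469,0,-0.0045,0.0004,0,0.5],[0.003,0.0469,0,0,0,0,0.5],[0.003,0.0469,0,0,0,0,0.5],[0.003,0.0469,0,0,0,0,0.5],[0.003,0.0469,0,0,0,0,0.5],[0.003,0.0469,0,0,0,0,0.5],[0.003,0.0469,0,0,0,0,0.5],[0.003,0.0469,0,0,0,0,0.5]]]'
python3 -m inch '[[[0,0,0,0,0,0.046,0.5],[0,0,0,0,0,0.046,0.5],[0,0,0,0,0,0.046,0.5],[0,0,0,0,0,0.046,0.5],[0,0,0,0,0,0.046,0.5],[0,0,0,0,0,0.046,0.5],[0,0,0,0,0,0.046,0.5],[0,0,0,0,0,0.046,0.5],[0,0,0,0,0,0.046,0.5],[0,0,0,0,0,0.046,0.5],[0,0,0,0,0,0.046,0.5],[0,0,0,0,0,0.046,0.5],[0,0,0,0,0,0.046,0.5],[0,0,0,0,0,0.046,0.5],[0,0,0,0,0,0.046,0.5],[0,0,0,0,0,0.046,0.5],[0,0,0,0,0,0,0.5],[0,0,0,0,0,0,0.5]]]'
python3 - <<'E'
from h import *
plan([.585,-.245,.25],-2.85)
shot('w15')
crop(cv2.imread('pics/w15.png'),180,110,380,300,4,'pics/w15z.png')
E
```

```text
t: 32.65
eef_pos: [0.5802, -0.2459, 0.2523]
ee_rot: [3.127, -0.0, -0.537]
force: [0.6, 0.3, 0.6]
width: 0.0439
t: 34.45
eef_pos: [0.581, -0.2449, 0.2526]
ee_rot: [-3.131, -0.01, -2.845]
force: [-0.5, -0.4, -0.1]
width: 0.0438
pos [ 0.581  -0.2449  0.2526] rpy [-3.1314 -0.0103 -2.8455] q6 -1.198 w 0.0438 t 34.45 F [-0.5 -0.4 -0.1]
shift units now: [-0.0076 -0.0025  0.0052]
turn units: [-0.0032 -0.0033  0.0015] then shift units: [-0.0075 -0.0025  0.0053]
```

View pics/w15z.png

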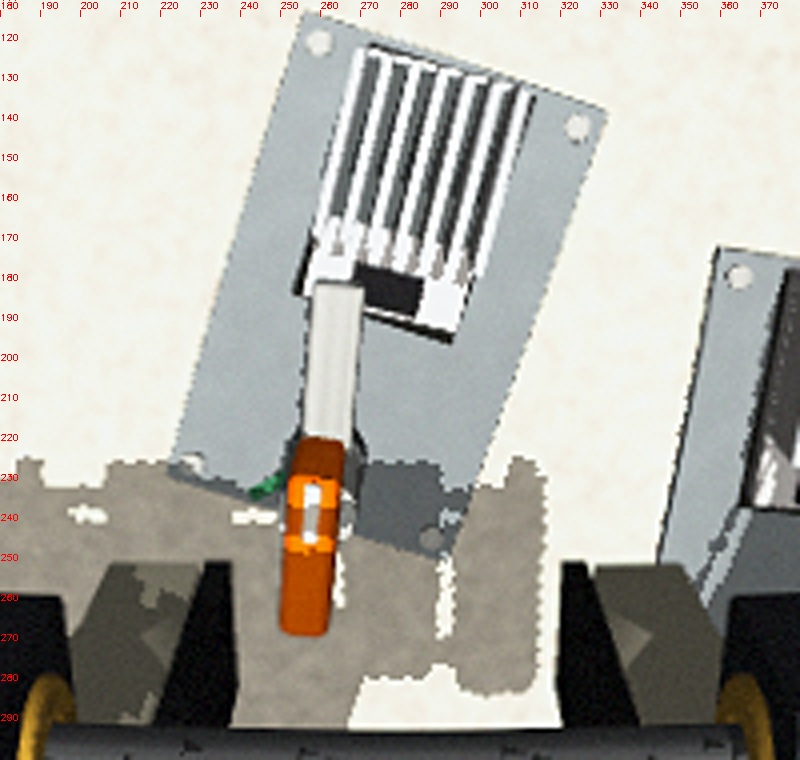

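Knob C's top face corners are at zoom (289,478), (340,476), (328,634), (280,632).

```bash
python3 - <<'E'
from knob import *
knob('w15',180,110,4,[(289,477),(340,476),(328,635),(280,632)])
i=info('w15');q=lambda x,y,z: un('wrist',180+x/4,110+y/4,z,i)
a=[q(*p,.006) for p in [(607,108),(445,560),(170,473)]];print(a,np.arctan2(*(a[1]-a[0])[[1,0]]))
E
```

```text
[ 0.6256 -0.2612  0.094 ]
[ 0.6214 -0.2486  0.094 ]
[ 0.6669 -0.2389  0.094 ]
[ 0.67   -0.2517  0.094 ]
centre [ 0.6459946  -0.25009203  0.094     ] ang 0.21110699865261598 len 0.04597900454610236 wid 0.013327288281528361 yaw -2.930485654937177
pos [ 0.5812 -0.2448  0.2528] rpy [-3.1313 -0.01   -2.8457] q6 -1.198 w 0.0438 t 34.5 F [-0.2  0.8  0.5]
shift units now: [-0.1248 -0.044   0.3809]
turn units: [-0.0034 -0.0031  0.027 ] then shift units: [-0.1246 -0.0375  0.3816]
[array([ 0.51248232, -0.19856066,  0.006     ]), array([ 0.67222484, -0.20122342,  0.006     ]), array([ 0.66960522, -0.29868803,  0.006     ])] -0.016667497481143857
```

```bash
python3 -m inch '[[[0,0,0,-0.0034,-0.0031,0.027,0.5],[-0.0415,-0.0125,0,0,0,0,0.5],[-0.0415,-0.0125,0,0,0,0,0.5],[-0.0415,-0.0125,0,0,0,0,0.5],[0,0,0.07,0,0,0,0.5],[0,0,0.06,0,0,0,0.5],[0,0,0,0,0,0,0.5],[0,0,0,0,0,0,0.5]]]'
python3 - <<'E'
from h import *
plan([.646,-.250,.062],-2.930)
shot('w16')
E
```

```text
t: 35.3
eef_pos: [0.6463, -0.2505, 0.1886]
ee_rot: [-3.141, -0.0, -2.932]
force: [0.8, -0.3, 1.7]
width: 0.0435
pos [ 0.6463 -0.2505  0.1886] rpy [-3.1410e+00 -2.0000e-04 -2.9324e+00] q6 -1.273 w 0.0435 t 35.3 F [ 0.8 -0.3  1.7]
shift units now: [0.0004 0.0012 0.2532]
turn units: [-0.0002 -0.0001 -0.0008] then shift units: [0.0004 0.0011 0.2532]
```

View pics/w16.png

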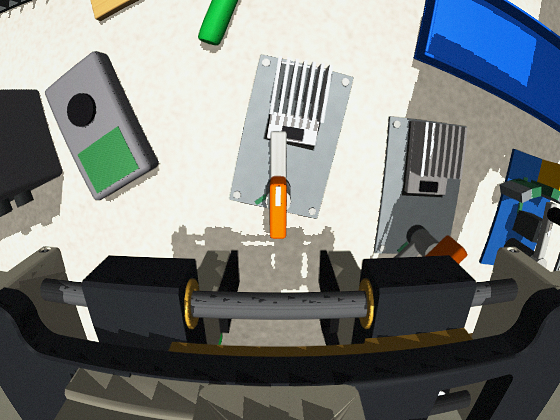

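```bash
python3 -m inch '[[[0,0,0.06,0,0,0,0.5],[0,0,0.06,0,0,0,0.5],[0,0,0.06,0,0,0,0.5],[0,0,0.04,0,0,0,0.5],[0,0,0.034,0,0,0,0.5],[0,0,0,0,0,0,0.5],[0,0,0,0,0,0,0.95],[0,0,0,0,0,0,0.95],[0,0,0,0,0,0,0.95],[0,0,0,0,0,0,0.95]]]' 25
python3 -m inch '[[[0,0,0,0,0,-0.0400,0.95],[0,0,0,0,0,-0.044,0.95],[0,0,0,0,0,-0.044,0.95],[0,0,0,0,0,-0.044,0.95],[0,0,0,0,0,-0.044,0.95],[0,0,0,0,0,-0.044,0.95],[0,0,0,0,0,-0.044,0.95],[0,0,0,0,0,-0.044,0.95],[0,0,0,0,0,-0.044,0.95],[0,0,0,0,0,-0.044,0.95],[0,0,0,0,0,-0.044,0.95],[0,0,0,0,0,-0.044,0.95],[0,0,0,0,0,-0.044,0.95],[0,0,0,0,0,-0.044,0.95],[0,0,0,0,0,-0.044,0.95],[0,0,0,0,0,0,0.95]]]'
for k in 1 2 3; do python3 -m inch '[[[0,0,0,0,0,-0.014,0.95],[0,0,0,0,0,0,0.95],[0,0,0,0,0,0,0.95]]]' > /dev/null
python3 -c "
from h import *
s=get_state();print(s['ee_rot'],s['moment'],s['force'],s['width'])";done
```

```text
t: 36.35
eef_pos: [0.6471, -0.2502, 0.0626]
ee_rot: [-3.141, 0.003, -2.934]
force: [0.2, -0.6, -0.1]
width: 0.0173
t: 37.95
eef_pos: [0.6453, -0.2505, 0.0624]
ee_rot: [3.141, 0.0, -0.869]
force: [-4.4, 0.3, 7.0]
width: 0.0138
[ 3.14078799e+00  2.33872016e-04 -8.29304885e-01] [-0.03305421  2.17158202  0.04363464] [-4.7686952   0.01391168  6.46923455] 0.01389348407741049
[ 3.14074275e+00  3.02370481e-04 -7.85329084e-01] [-0.10626415  2.21445948  0.04569539] [-5.52061169 -1.48286244  7.30095034] 0.01391775454310362
[ 3.14100193e+00  3.48789041e-04 -7.42351433e-01] [-0.15141345  2.15141571 -0.4738425 ] [-4.77075141 -0.04158002  6.82230464] 0.013755953078092723
```

```bash
python3 -m inch '[[[0,0,0,0,0,0,0.7],[0,0,0,0,0,0,0.5],[0,0,0,0,0,0,0.5],[0,0,0,0,0,0,0.5],[0,0,-0.06,0,0,0,0.5],[0,0,-0.08,0,0,0,0],[0,0,-0.08,0,0,0,0],[0,0,-0.08,0,0,0,0],[0,0,-0.08,0,0,0,0],[0,0,0,0,0,0,0]]]'
python3 - <<'E'
from h import *
plan([.50,-.25,.25],0)
cv2.imwrite('pics/s17.png',cv2.resize(grab_frame('scene')[150:330,190:410],None,fx=3.6,fy=3.3,interpolation=2))
E
```

```text
t: 39.85
eef_pos: [0.6491, -0.2511, 0.2589]
ee_rot: [-3.136, -0.011, -0.741]
force: [-0.1, 0.2, 0.9]
width: 0.0781
pos [ 0.6491 -0.2511  0.2589] rpy [-3.1361 -0.0107 -0.7407] q6 0.918 w 0.0781 t 39.85 F [-0.1  0.2  0.9]
shift units now: [-0.2218  0.1997  0.0142]
turn units: [-0.0004 -0.0039 -0.2358] then shift units: [-0.2982 -0.0023  0.0177]
```

View pics/s17.png

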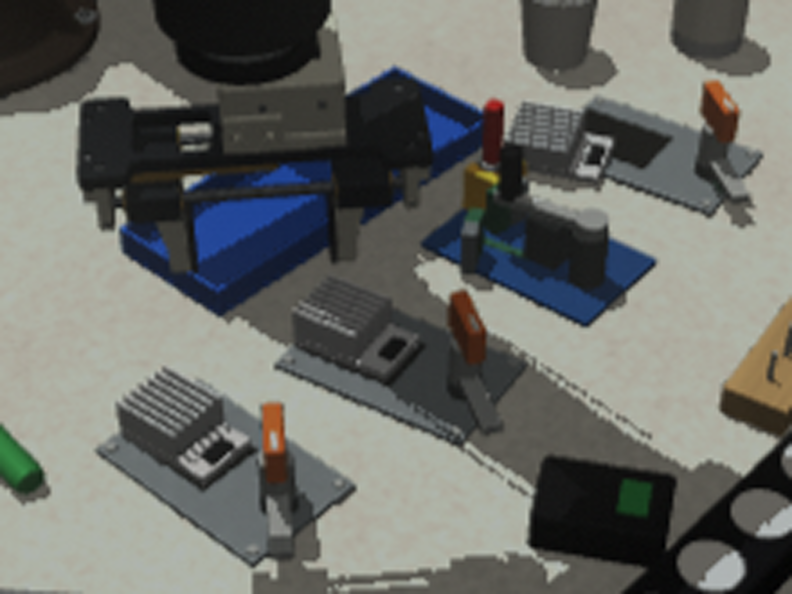

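```bash
python3 -m inch '[[[-0.034,0.031,0.006,0,-0.0039,0,0],[-0.034,0.031,0.006,0,0,0,0],[-0.034,0.031,0,0,0,0,0],[0,0,0,0,0,-0.046,0],[0,0,0,0,0,-0.047,0],[0,0,0,0,0,-0.047,0],[0,0,0,0,0,-0.047,0],[0,0,0,0,0,-0.047,0],[0,0,0,0,0,0,0],[0,0,0,0,0,0,0]]]'
python3 - <<'E'
from h import *
plan([.58,-.25,.25],0)
shot('w18')
crop(cv2.imread('pics/w18.png'),180,110,380,300,4,'pics/w18z.png')
E
```

```text
t: 40.9
eef_pos: [0.577, -0.2498, 0.2449]
ee_rot: [-3.133, 0.009, -0.011]
force: [-0.9, -0.5, -1.0]
width: 0.0877
pos [ 0.577  -0.2498  0.2449] rpy [-3.1331  0.0093 -0.0107] q6 1.666 w 0.0877 t 40.9 F [-0.9 -0.5 -1. ]
shift units now: [ 0.0058  0.0002 -0.0103]
turn units: [-0.0027  0.003  -0.0034] then shift units: [ 0.0059  0.0004 -0.0103]
```

View pics/w18.png

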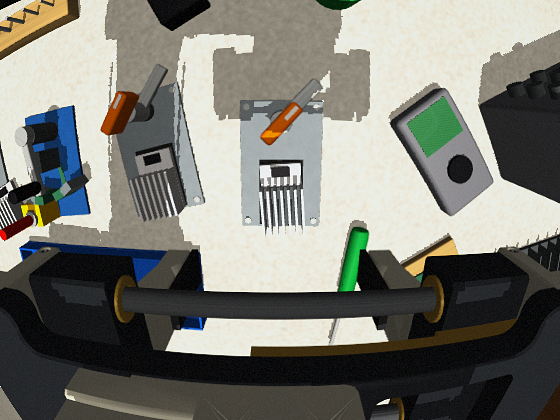

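View pics/w18z.png

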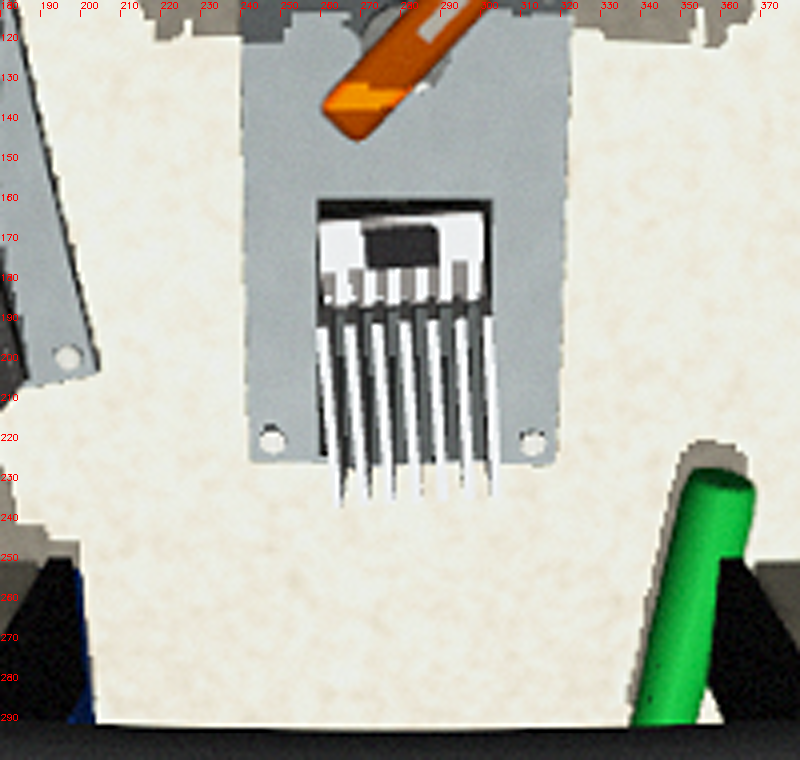

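```bash
python3 - <<'E'
from h import *
crop(cv2.imread('pics/w18.png'),250,155,315,245,8.5,'pics/w18y.png')
E
```

```text
(no output)
```

View pics/w18y.png

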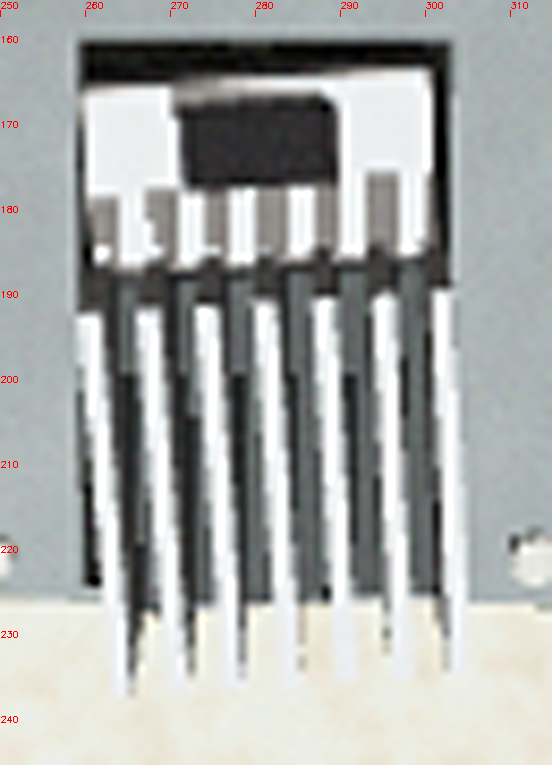

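```bash
cat > sink.py <<'E'
from h import *
def sink(n,nl,nr,fl,fr,g=.008,z=.046,zt=.017):
    i=info(n)
    c=[un('wrist',*p,z,i) for p in (nl,nr,fl,fr)]
    for p in c: print(p.round(4))
    N=(c[0]+c[1])/2;F=(c[2]+c[3])/2;d=N-F;a=np.arctan2(d[1],d[0]);m=(N+F)/2
    w=np.hypot(*(c[0]-c[1])[:2]);w2=np.hypot(*(c[2]-c[3])[:2])
    m2=N-.0275*d/np.hypot(*d[:2])
    print('fin centre',m.round(4),'from near',m2.round(4),'ang',a,'len',np.hypot(*d[:2]),'wid',w,w2,'perp ang',[np.arctan2(*(p[:2]*[1,-1])) for p in (c[0]-c[1],c[2]-c[3])])
    tgt=[m[0]+g*np.cos(a),m[1]+g*np.sin(a),zt+.0]
    print('target',tgt); plan(tgt,a)
E
python3 -c "
from sink import *
sink('w18',(259.2,191.7),(303.2,189.5),(263.2,236.5),(305.2,236))
# flange corners z=.016
i=info('w18')
print([un('wrist',250+x/8.5,155+y/8.5,.016,i).round(4) for x,y in [(84,90),(432,70)]])
"
```

```text
[ 0.5682 -0.2253  0.046 ]
[ 0.5704 -0.2751  0.046 ]
[ 0.5135 -0.2284  0.046 ]
[ 0.5137 -0.2782  0.046 ]
fin centre [ 0.5414 -0.2517  0.046 ] from near [ 0.5419 -0.2517  0.046 ] ang 0.05562608749698538 len 0.05584036077905983 wid 0.04985869989785932 0.049783934950694234 perp ang [np.float64(-3.098462082293885), np.float64(-3.1371058327470727)]
target [np.float64(0.5494330914630766), np.float64(-0.2512858371362834), 0.017]
pos [ 0.5771 -0.2499  0.2451] rpy [-3.1332  0.0089 -0.0104] q6 1.666 w 0.0878 t 40.95 F [0.1 1.2 0.1]
shift units now: [-0.0513  0.0072  0.4566]
turn units: [-0.0028  0.0028 -0.021 ] then shift units: [-5.550e-02 -2.000e-04  4.562e-01]
[array([ 0.593 , -0.2247,  0.016 ]), array([ 0.5954, -0.274 ,  0.016 ])]
```

```bash
python3 -m inch '[[[0,0,0,-0.0028,0.0028,-0.018,0.2],[-0.0275,0,0,0,0,0,0.2],[-0.0275,0,0,0,0,0,0.2],[0,0,0.08,0,0,0,0.2],[0,0,0.08,0,0,0,0.2],[0,0,0.08,0,0,0,0.2],[0,0,0,0,0,0,0.2],[0,0,0,0,0,0,0.2]]]'
python3 - <<'E'
from h import *
plan([.5494,-.2513,.017],.05)
shot('w19')
E
```

```text
t: 41.75
eef_pos: [0.5496, -0.2518, 0.1265]
ee_rot: [3.141, -0.0, 0.049]
force: [0.7, -0.5, 0.8]
width: 0.0704
pos [ 0.5496 -0.2518  0.1265] rpy [ 3.1408e+00 -1.0000e-04  4.9200e-02] q6 1.726 w 0.0704 t 41.75 F [ 0.7 -0.5  0.8]
shift units now: [-0.0003 -0.0011  0.219 ]
turn units: [ 0.0003 -0.     -0.0002] then shift units: [-0.0003 -0.0009  0.219 ]
```

View pics/w19.png

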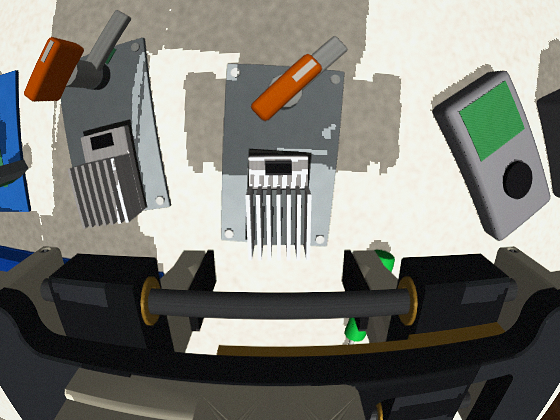

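```bash
python3 -m inch '[[[0,0,0.06,0,0,0,0.2],[0,0,0.06,0,0,0,0.2],[0,0,0.05,0,0,0,0.2],[0,0,0.03,0,0,0,0.2],[0,0,0.018,0,0,0,0.2],[0,0,0,0,0,0,0.2],[0,0,0,0,0,0,0.2]]]' 30
python3 -m inch '[[[0,0,0,0,0,0,0.6],[0,0,0,0,0,0,0.6],[0,0,0,0,0,0,0.6],[0,0,0,0,0,0,0.6]]]'
python3 - <<'E'
from h import *
plan([.5494,-.2513,.017],.05)
shot('w20')
E
```

```text
t: 42.5
eef_pos: [0.5513, -0.2517, 0.0184]
ee_rot: [3.141, -0.003, 0.05]
force: [-0.4, 0.1, 0.2]
width: 0.0702
t: 42.9
eef_pos: [0.5504, -0.2515, 0.0173]
ee_rot: [3.141, -0.002, 0.05]
force: [-1.1, 0.4, 5.5]
width: 0.0497
pos [ 0.5504 -0.2515  0.0173] rpy [ 3.141e+00 -1.700e-03  5.030e-02] q6 1.727 w 0.0497 t 42.9 F [-1.1  0.4  5.5]
shift units now: [-0.0019 -0.0005  0.0006]
turn units: [ 0.0002 -0.0005  0.0001] then shift units: [-0.0019 -0.0005  0.0006]
```

View pics/w20.png

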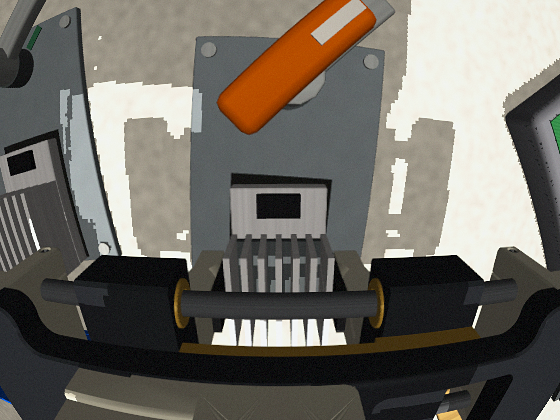

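```bash
python3 -m inch '[[[0,0,-0.02,0,0,0,0.6],[0,0,-0.04,0,0,0,0.6],[0,0,-0.06,0,0,0,0.6],[0,0,-0.06,0,0,0,0.6],[0,0,-0.04,0,0,0,0.6],[0,0,0,0,0,0,0.6],[0,0,0,0,0,0,0.6]]]'
python3 - <<'E'
from h import *
crop(cv2.imread('pics/top0.png'),215,205,325,260,7,'pics/tray.png')
plan([.5494,-.2513,.017],.05)
shot('w21')
E
```

```text
t: 43.65
eef_pos: [0.5497, -0.2512, 0.1268]
ee_rot: [-3.142, -0.001, 0.05]
force: [0.2, -0.3, -2.0]
width: 0.05
pos [ 0.5497 -0.2512  0.1268] rpy [-3.1415e+00 -1.4000e-03  4.9900e-02] q6 1.727 w 0.05 t 43.65 F [ 0.2 -0.3 -2. ]
shift units now: [-9.000e-04  2.000e-04  2.196e-01]
turn units: [-0.     -0.0005 -0.    ] then shift units: [-5.000e-04  2.000e-04  2.196e-01]
```

View pics/tray.png

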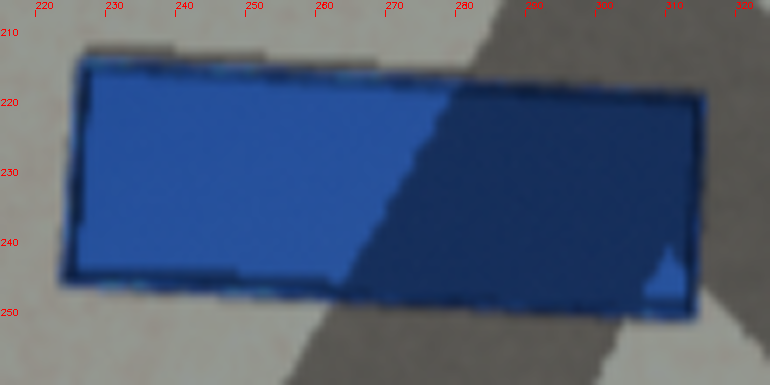

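View pics/w21.png

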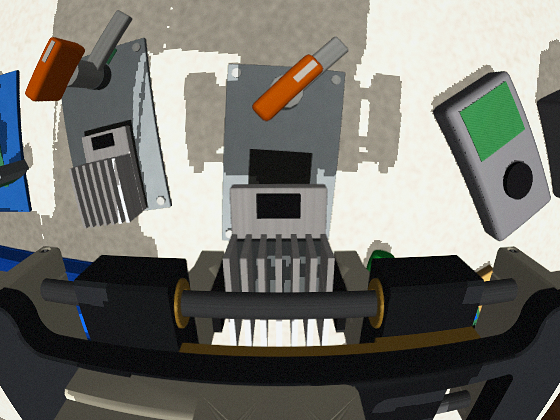

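```bash
python3 - <<'E'
from h import *
t=camera_info('top')
c=[un('top',u,v,.03,t) for u,v in [(226.4,213.1),(315.7,218.1),(314.3,250.7),(223.6,246)]]
for p in c: print(p.round(4))
m=np.mean(c,0);d=c[0]+c[3]-c[1]-c[2];a=np.arctan2(-d[0],d[1]);print(m,a,np.hypot(*d[:2])/2,np.hypot(*(c[0]+c[1]-c[2]-c[3])[:2])/2)
R=np.array([[np.cos(a),-np.sin(a)],[np.sin(a),np.cos(a)]])
# TCP is 9mm ahead of fin centre (grasp at sink C)
for y in (-.097,0,.097):
    print(y,(m[:2]+R@[-.008+.009,y]).round(4),np.hypot(*(m[:2]+R@[-.008+.009,y])))
plan([*(m[:2]+R@[-.008+.009,-.097]),.11],a)
E
```

```text
[0.479  0.1807 0.03  ]
[ 0.4696 -0.1354  0.03  ]
[ 0.355 -0.132  0.03 ]
[0.3631 0.185  0.03  ]
[0.41666972 0.02459991 0.03      ] -0.027762325436718718 0.31665728570506513 0.11535524036754069
-0.097 [ 0.415  -0.0724] 0.42124348339572304
0 [0.4177 0.0246] 0.41839152151596726
0.097 [0.4204 0.1215] 0.43757840240296303
pos [ 0.5491 -0.2511  0.1259] rpy [-3.1412e+00  2.0000e-04  4.9800e-02] q6 1.727 w 0.0498 t 43.7 F [-1.1 -0.4 -1.9]
shift units now: [-0.2502 -0.3703  0.032 ]
turn units: [-0.0001  0.0001  0.0247] then shift units: [-0.2782 -0.3498  0.0318]
```

```bash
python3 -m inch '[[[0,0,0,0,0,0.0247,0.6],[-0.031,-0.0389,0,0,0,0,0.6],[-0.031,-0.0389,0,0,0,0,0.6],[-0.031,-0.0389,0,0,0,0,0.6],[-0.031,-0.0389,0,0,0,0,0.6],[-0.031,-0.0389,0,0,0,0,0.6],[-0.031,-0.0389,0,0,0,0,0.6],[-0.031,-0.0389,0,0,0,0,0.6],[-0.031,-0.0389,0,0,0,0,0.6],[-0.031,-0.0389,0,0,0,0,0.6],[0,0,0,0,0,0,0.6],[0,0,0,0,0,0,0.6]]]'
python3 - <<'E'
from h import *
plan([.415,-.0724,.016],-.0278)
shot('w22')
E
```

```text
t: 44.9
eef_pos: [0.4147, -0.0723, 0.1259]
ee_rot: [3.141, 0.0, -0.026]
force: [0.0, 0.8, -2.1]
width: 0.0502
pos [ 0.4147 -0.0723  0.1259] rpy [ 3.141e+00  2.000e-04 -2.600e-02] q6 1.244 w 0.0502 t 44.9 F [ 0.   0.8 -2.1]
shift units now: [ 0.0006 -0.      0.2198]
turn units: [0.0002 0.0001 0.0006] then shift units: [6.000e-04 1.000e-04 2.198e-01]
```

View pics/w22.png

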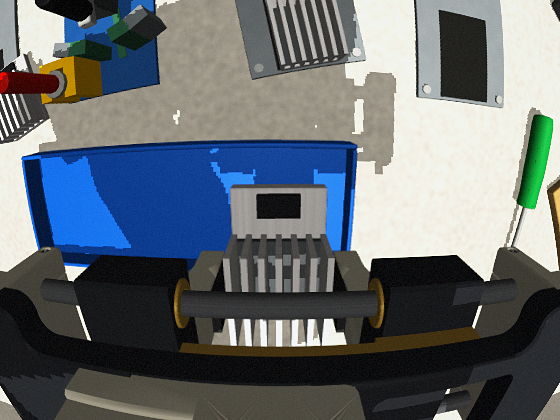

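```bash
python3 - <<'E'
from h import *
i=info('w22')
print(get_state()['q'].round(3))
a=un('wrist',23,157,.03,i);b=un('wrist',357.5,144,.03,i);print(a,b,np.hypot(*(a-b)[:2]),np.arctan2((b-a)[0],-(b-a)[1]))
m=(a+b)/2; print('centre est',m[:2]-.058*np.array([np.cos(-.03),np.sin(-.03)]))
E
```

```text
[ 3.000e-01  3.100e-02 -6.620e-01  1.000e-03 -8.780e-01  1.244e+00]
[0.4795259  0.17965063 0.03      ] [ 0.47109765 -0.13581722  0.03      ] 0.3155804115223255 -0.026710325042835926
centre est [0.41733787 0.02365645]
```

```bash
python3 -m inch '[[[0,0,0.06,0,0,0,0.6],[0,0,0.06,0,0,0,0.6],[0,0,0.04,0,0,0,0.6],[0,0,0.03,0,0,0,0.6],[0,0,0.015,0,0,0,0.6],[0,0,0.01,0,0,0,0.6],[0,0,0,0,0,0,0.6],[0,0,0,0,0,0,0.6]]]'
```

```text
t: 45.75
eef_pos: [0.4159, -0.0726, 0.0194]
ee_rot: [3.141, -0.002, -0.027]
force: [0.5, 0.0, -1.4]
width: 0.0496
```

```bash
python3 -m inch '[[[0,0,0.005,0,0,0,0.6],[0,0,0.003,0,0,0,0.6],[0,0,0,0,0,0,0.6],[0,0,0,0,0,0,0.6]]]'
python3 -m inch '[[[0,0,0,0,0,0,0.38],[0,0,0,0,0,0,0.3],[0,0,0,0,0,0,0.3],[0,0,0,0,0,0,0.3],[0,0,-0.03,0,0,0,0.3],[0,0,-0.06,0,0,0,0.3],[0,0,-0.08,0,0,0,0.3],[0,0,-0.08,0,0,0,0.3],[0,0,-0.08,0,0,0,0.3],[0,0,-0.08,0,0,0,0.3],[0,0,0,0,0,0,0.3],[0,0,0,0,0,0,0.3]]]'
python3 - <<'E'
from h import *
plan([.415,-.0724,.016],-.0278)
shot('w23')
g=grab_frame('top');cv2.imwrite('pics/top23.png',g);crop(g,180,140,380,260,4,'pics/top23z.png')
E
```

```text
t: 46.15
eef_pos: [0.4158, -0.0725, 0.0153]
ee_rot: [3.141, -0.002, -0.027]
force: [0.0, 0.4, 0.5]
width: 0.0499
t: 47.35
eef_pos: [0.4155, -0.0724, 0.2208]
ee_rot: [-3.141, -0.003, -0.028]
force: [-0.1, -0.0, -0.1]
width: 0.0612
pos [ 0.4155 -0.0724  0.2208] rpy [-3.1408 -0.0033 -0.0275] q6 1.243 w 0.0612 t 47.35 F [-0.1 -0.  -0.1]
shift units now: [-2.300e-03  4.000e-04  4.096e-01]
turn units: [-0.0002 -0.001   0.0001] then shift units: [-9.000e-04  1.000e-04  4.096e-01]
```

View pics/w23.png

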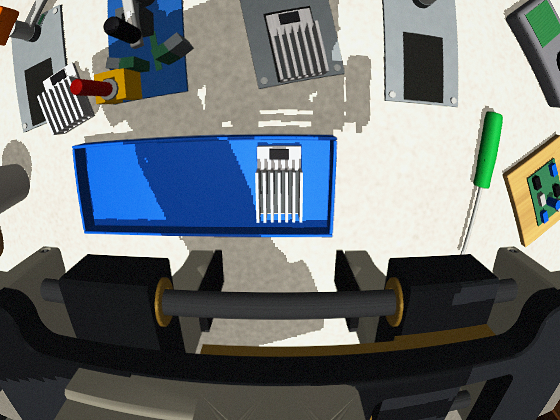

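View pics/top23z.png

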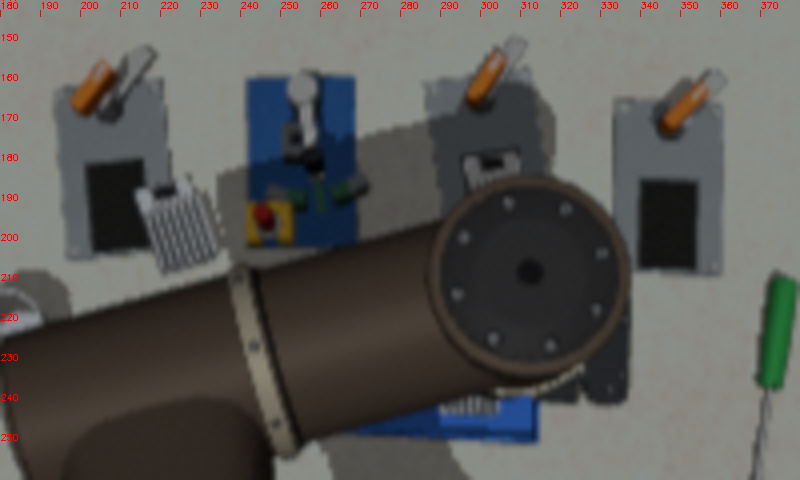

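Sink C sits flat in the tray. Sink A was knocked: it now lies half off its plate, turned, at top (222,200). Sink B next.

```bash
python3 - <<'E'
from h import *
plan([.59,-.095,.25],.17)
E
```

```text
pos [ 0.4145 -0.0726  0.2192] rpy [ 3.1412e+00  4.0000e-04 -2.7600e-02] q6 1.243 w 0.0613 t 47.45 F [-0.4  0.2 -0.6]
shift units now: [ 0.3521  0.0351 -0.0618]
turn units: [ 0.0001  0.0001 -0.0629] then shift units: [ 0.3384  0.1035 -0.0617]
```

```bash
python3 -m inch '[[[0,0,0,0,0,-0.0315,0.2],[0,0,0,0,0,-0.0315,0.2],[0.042,0.013,-0.01,0,0,0,0.2],[0.042,0.013,-0.01,0,0,0,0.2],[0.042,0.013,-0.01,0,0,0,0.2],[0.042,0.013,-0.01,0,0,0,0.2],[0.042,0.013,-0.01,0,0,0,0.2],[0.042,0.013,-0.01,0,0,0,0.2],[0.042,0.013,0,0,0,0,0.2],[0.042,0.013,0,0,0,0,0.2],[0,0,0,0,0,0,0.2],[0,0,0,0,0,0,0.2]]]'
python3 - <<'E'
from h import *
plan([.59,-.095,.25],.17)
shot('w24')
crop(cv2.imread('pics/w24.png'),235,130,335,250,5,'pics/w24z.png')
E
```

```text
t: 48.65
eef_pos: [0.5889, -0.0954, 0.248]
ee_rot: [3.141, 0.003, 0.17]
force: [-0.0, -0.1, -0.7]
width: 0.0704
pos [ 0.5889 -0.0954  0.248 ] rpy [3.1414e+00 3.0000e-03 1.7010e-01] q6 1.574 w 0.0704 t 48.65 F [-0.  -0.1 -0.7]
shift units now: [ 0.0023 -0.0004 -0.0041]
turn units: [0.0001 0.001  0.    ] then shift units: [ 0.0023 -0.0004 -0.0041]
```

View pics/w24z.png

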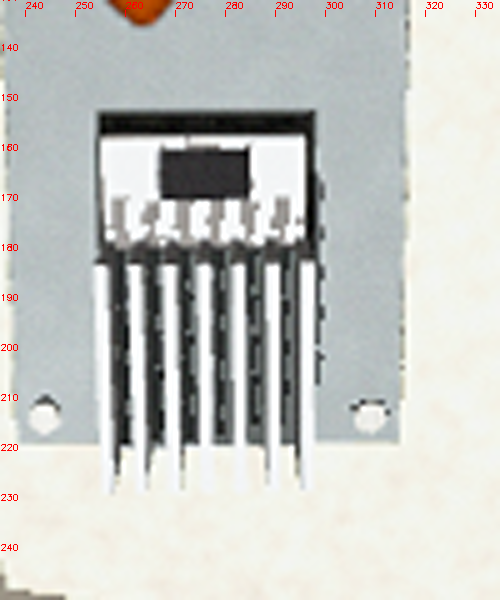

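```bash
python3 -c "
from sink import *
sink('w24',(254,182.6),(297.8,182.6),(255.4,228.3),(297.6,228.3))
i=info('w24')
print([un('wrist',235+x/5,130+y/5,.016,i).round(4) for x,y in [(100,137),(305,137)]])
"
```

```text
[ 0.5863 -0.0669  0.046 ]
[ 0.5947 -0.1159  0.046 ]
[ 0.5319 -0.0767  0.046 ]
[ 0.5404 -0.1259  0.046 ]
fin centre [ 0.5633 -0.0963  0.046 ] from near [ 0.5634 -0.0963  0.046 ] ang 0.18028789955965815 len 0.05526677629497017 wid 0.049668892167714085 0.04994196576678888 perp ang [np.float64(-2.9722250618325545), np.float64(-2.971455244994258)]
target [np.float64(0.5711874157653165), np.float64(-0.09490916930860972), 0.017]
pos [ 0.5887 -0.0953  0.2486] rpy [3.1414e+00 2.0000e-03 1.7030e-01] q6 1.574 w 0.0701 t 48.7 F [-0.3  0.3  0.8]
shift units now: [-0.0334 -0.0068  0.4633]
turn units: [ 0.0001  0.0006 -0.0032] then shift units: [-0.0342 -0.007   0.4632]
[array([ 0.6104, -0.0622,  0.016 ]), array([ 0.6188, -0.111 ,  0.016 ])]
```

```bash
python3 -m inch '[[[0,0,0,0,0,-0.003,0.2],[-0.034,-0.007,0,0,0,0,0.2],[0,0,0.08,0,0,0,0.2],[0,0,0.08,0,0,0,0.2],[0,0,0.08,0,0,0,0.2],[0,0,0.08,0,0,0,0.2],[0,0,0.06,0,0,0,0.2],[0,0,0.03,0,0,0,0.2],[0,0,0,0,0,0,0.2],[0,0,0,0,0,0,0.2]]]' 30
python3 - <<'E'
from h import *
plan([.5712,-.0949,.017],.175)
shot('w25')
E
```

```text
t: 49.7
eef_pos: [0.5725, -0.0949, 0.0459]
ee_rot: [3.141, -0.001, 0.181]
force: [0.5, 0.0, 0.6]
width: 0.07
pos [ 0.5725 -0.0949  0.0459] rpy [ 3.1408e+00 -1.3000e-03  1.8070e-01] q6 1.578 w 0.07 t 49.7 F [0.5 0.  0.6]
shift units now: [-0.0027 -0.0005  0.0578]
turn units: [ 0.0002 -0.0004  0.0018] then shift units: [-0.0026 -0.0005  0.0578]
```

View pics/w25.png

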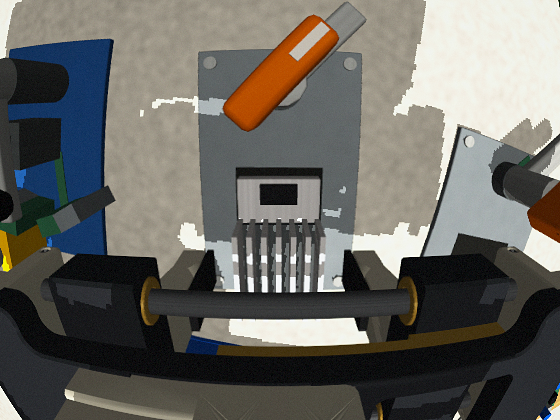

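```bash
python3 -m inch '[[[0,0,0.03,0,0,0,0.2],[0,0,0.018,0,0,0,0.2],[0,0,0.01,0,0,0,0.2],[0,0,0,0,0,0,0.2],[0,0,0,0,0,0,0.6],[0,0,0,0,0,0,0.6],[0,0,0,0,0,0,0.6],[0,0,0,0,0,0,0.6]]]' 30
python3 -c "
from h import *
plan([0,0,0])"
python3 -m inch '[[[0,0,-0.02,0,0,0,0.6],[0,0,-0.04,0,0,0,0.6],[0,0,-0.06,0,0,0,0.6],[0,0,-0.06,0,0,0,0.6],[0,0,-0.04,0,0,0,0.6],[0,0,0,0,0,0,0.6],[0,0,0,0,0,0,0.6]]]'
python3 -c "
from h import *
plan([.4177,.0243,.11],-.0275)"
```

```text
t: 50.55
eef_pos: [0.5727, -0.0949, 0.0166]
ee_rot: [3.141, -0.002, 0.18]
force: [-0.4, 1.0, 1.6]
width: 0.0495
pos [ 0.5727 -0.0949  0.0166] rpy [ 3.141e+00 -1.500e-03  1.800e-01] q6 1.577 w 0.0495 t 50.55 F [-0.4  1.   1.6]
shift units now: [-1.0929 -0.3919  0.0312]
t: 51.25
eef_pos: [0.5719, -0.0948, 0.1262]
ee_rot: [-3.142, -0.001, 0.18]
force: [-0.4, 0.5, -3.1]
width: 0.0495
pos [ 0.5719 -0.0948  0.1262] rpy [-3.1416e+00 -1.2000e-03  1.7960e-01] q6 1.577 w 0.0495 t 51.25 F [-0.4  0.5 -3.1]
shift units now: [-0.261  -0.2894  0.0321]
turn units: [-0.     -0.0004  0.0659] then shift units: [-0.3149 -0.2296  0.0324]
```

```bash
python3 -m inch '[[[0,0,0,0,0,0.033,0.6],[0,0,0,0,0,0.033,0.6],[-0.0394,-0.0287,0,0,0,0,0.6],[-0.0394,-0.0287,0,0,0,0,0.6],[-0.0394,-0.0287,0,0,0,0,0.6],[-0.0394,-0.0287,0,0,0,0,0.6],[-0.0394,-0.0287,0,0,0,0,0.6],[-0.0394,-0.0287,0,0,0,0,0.6],[-0.0394,-0.0287,0,0,0,0,0.6],[-0.0394,-0.0287,0,0,0,0,0.6],[0,0,0,0,0,0,0.6],[0,0,0,0,0,0,0.6]]]'
python3 - <<'E'
from h import *
plan([.4177,.0243,.0147],-.0275)
shot('w26')
E
```

```text
t: 52.45
eef_pos: [0.4172, 0.0242, 0.1253]
ee_rot: [3.141, 0.0, -0.026]
force: [0.9, -0.1, -2.9]
width: 0.0495
pos [0.4172 0.0242 0.1253] rpy [ 3.1407e+00  2.0000e-04 -2.6000e-02] q6 1.009 w 0.0495 t 52.45 F [ 0.9 -0.1 -2.9]
shift units now: [ 0.0011 -0.0005  0.2211]
turn units: [0.0003 0.0001 0.0005] then shift units: [ 0.0011 -0.0003  0.2211]
```

View pics/w26.png

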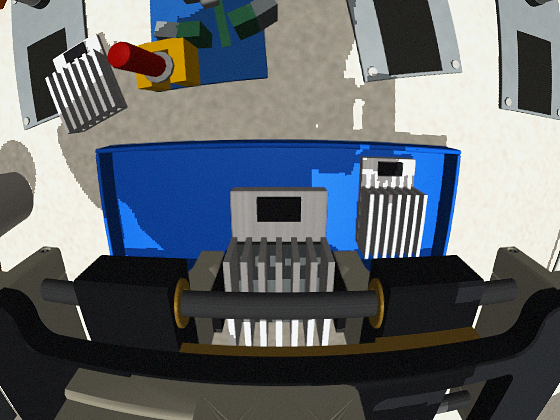

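```bash
python3 -m inch '[[[0,0,0.06,0,0,0,0.6],[0,0,0.06,0,0,0,0.6],[0,0,0.04,0,0,0,0.6],[0,0,0.03,0,0,0,0.6],[0,0,0.015,0,0,0,0.6],[0,0,0.01,0,0,0,0.6],[0,0,0.005,0,0,0,0.6],[0,0,0,0,0,0,0.6],[0,0,0,0,0,0,0.6]]]'
python3 -c "
from h import *
plan([.4177,.0243,.0147],-.0275)"
```

```text
t: 53.4
eef_pos: [0.4185, 0.0243, 0.0165]
ee_rot: [-3.141, -0.002, -0.027]
force: [-0.8, 0.4, -2.9]
width: 0.0501
pos [0.4185 0.0243 0.0165] rpy [-3.1414e+00 -2.0000e-03 -2.7300e-02] q6 1.008 w 0.0501 t 53.4 F [-0.8  0.4 -2.9]
shift units now: [-0.0016  0.      0.0036]
turn units: [-0.0001 -0.0006  0.0001] then shift units: [-0.0016  0.      0.0036]
```

```bash
python3 -m inch '[[[0,0,0.004,0,0,0,0.6],[0,0,0,0,0,0,0.6],[0,0,0,0,0,0,0.38],[0,0,0,0,0,0,0.3],[0,0,0,0,0,0,0.3],[0,0,0,0,0,0,0.3],[0,0,-0.03,0,0,0,0.3],[0,0,-0.06,0,0,0,0.3],[0,0,-0.08,0,0,0,0.3],[0,0,-0.08,0,0,0,0.3],[0,0,-0.08,0,0,0,0.3],[0,0,-0.08,0,0,0,0.3],[0,0,-0.05,0,0,0,0.3],[0,0,0,0,0,0,0.3]]]'
python3 - <<'E'
from h import *
p=un('top',225.7,198.7,.043);print(p)
plan([p[0]+.04,p[1],.25],.285)
shot('w27')
E
```

```text
t: 54.8
eef_pos: [0.4196, 0.0248, 0.2478]
ee_rot: [-3.139, -0.008, -0.027]
force: [0.1, -0.2, -0.0]
width: 0.0613
[0.5284312  0.18369138 0.043     ]
pos [0.4196 0.0248 0.2478] rpy [-3.139  -0.0075 -0.027 ] q6 1.008 w 0.0613 t 54.8 F [ 0.1 -0.2 -0. ]
shift units now: [ 0.2889 -0.3257 -0.0015]
turn units: [-0.0004 -0.0025 -0.0993] then shift units: [ 0.3749 -0.2213 -0.0044]
```

View pics/w27.png

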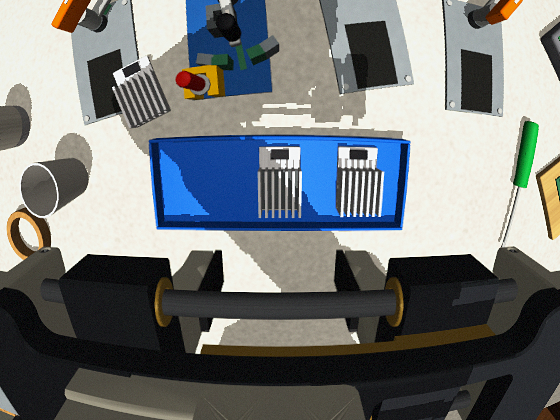

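```bash
python3 -m inch '[[[0,0,0,0,-0.0025,-0.0331,0.2],[0,0,0,0,0,-0.0331,0.2],[0,0,0,0,0,-0.0331,0.2],[0.0417,-0.0246,0,0,0,0,0.2],[0.0417,-0.0246,0,0,0,0,0.2],[0.0417,-0.0246,0,0,0,0,0.2],[0.0417,-0.0246,0,0,0,0,0.2],[0.0417,-0.0246,0,0,0,0,0.2],[0.0417,-0.0246,0,0,0,0,0.2],[0.0417,-0.0246,0,0,0,0,0.2],[0.0417,-0.0246,0,0,0,0,0.2],[0.0417,-0.0246,0,0,0,0,0.2],[0,0,0,0,0,0,0.2],[0,0,0,0,0,0,0.2]]]'
python3 - <<'E'
from h import *
plan([.5684,.1837,.25],.285)
shot('w28')
crop(cv2.imread('pics/w28.png'),180,110,380,260,4,'pics/w28z.png')
crop(grab_frame('scene'),310,150,380,210,11,'pics/s28.png')
E
```

```text
t: 56.25
eef_pos: [0.5662, 0.183, 0.2408]
ee_rot: [-3.141, 0.01, 0.285]
force: [-0.3, 0.3, -0.8]
width: 0.0699
pos [0.5662 0.183  0.2408] rpy [-3.1409  0.01    0.2847] q6 1.219 w 0.0699 t 56.25 F [-0.3  0.3 -0.8]
shift units now: [ 0.0044 -0.0001 -0.0184]
turn units: [-0.0002  0.0032 -0.0001] then shift units: [ 0.0046 -0.0001 -0.0183]
```

View pics/w28z.png

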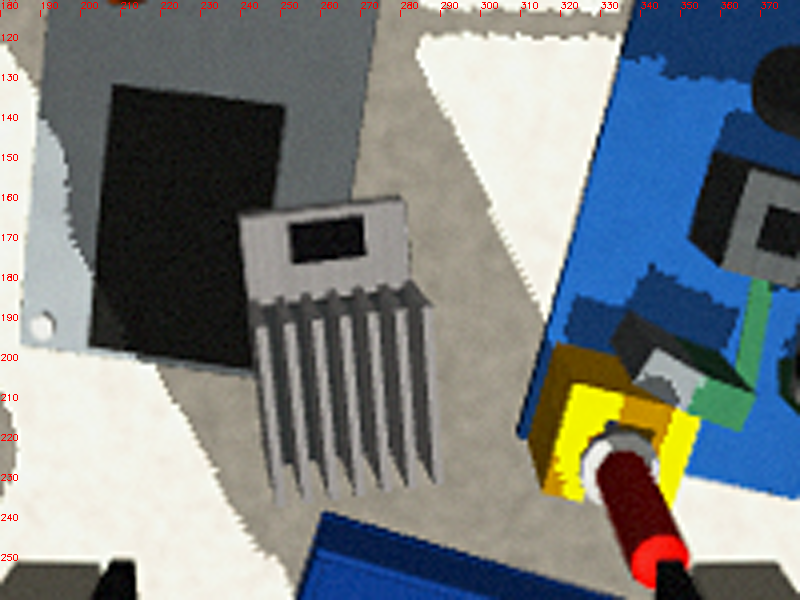

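View pics/s28.png

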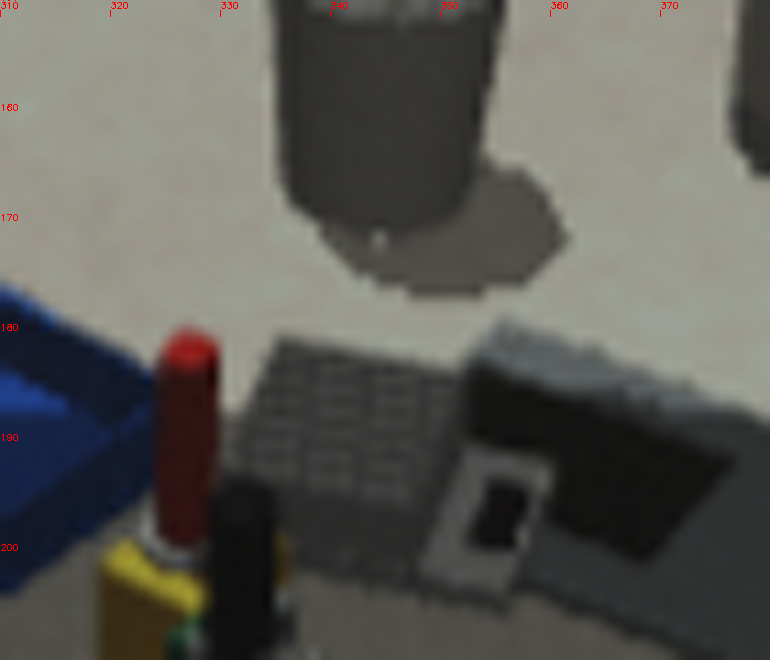

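```bash
python3 - <<'E'
from h import *
crop(cv2.imread('pics/w28.png'),232,152,297,242,8.5,'pics/w28y.png')
E
```

```text
(no output)
```

View pics/w28y.png

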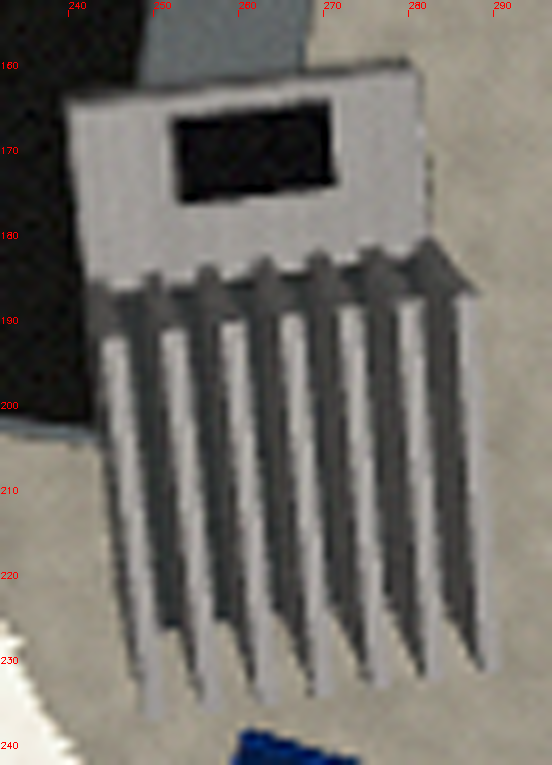

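```bash
python3 - <<'E'
from h import *
from scipy.optimize import least_squares
i=info('w28')
P=[(.0275,.025,.02),(.0275,-.025,.02),(-.0275,.025,.02),(-.0275,-.025,.02),(.0525,.025,-.01),(.0525,-.025,-.01)]
U=np.array([(103,338),(477,293),(140,715),(495,668),(67,98),(415,60)])/8.5+[232,152]
def f(x):
    R=Ro.from_euler('zyx',x[3:]).as_matrix()
    return np.ravel([pr('wrist',R@p+x[:3],i)-u for p,u in zip(np.array(P),U)])
r=least_squares(f,[.528,.184,.025,.35,0,0],x_scale=[.01,.01,.01,.1,.1,.1]);print(r.x.round(4),'res',r.fun.round(1))
R=Ro.from_euler('zyx',r.x[3:]).as_matrix()
for p in [(.0525,.025,-.02),(.0525,-.025,-.02),(-.0275,.025,-.02),(-.0275,-.025,-.02)]: print('bottom',(R@p+r.x[:3]).round(4))
E
```

```text
[ 0.5319  0.1906  0.0249  0.3458 -0.0018  0.2206] res [ 0.  -0.1  0.  -0.   0.1  0.1 -0.2 -0.2 -0.4  0.1  0.4  0.1]
bottom [0.5728 0.2353 0.0145]
bottom [0.5898 0.1894 0.0042]
bottom [0.4976 0.2089 0.0084]
bottom [ 0.5145  0.163  -0.0018]
```

```bash
python3 -m inch '[[[0,0,0,0,0.0032,-0.0472,0.25],[0,0,0,0,0,-0.0472,0.25],[0,0,0,0,0,-0.0472,0.25],[0,0,0,0,0,-0.0472,0.25],[0,0,0,0,0,-0.0472,0.25],[0,0,0,0,0,-0.0472,0.25],[0,0,0,0,0,-0.0472,0.25],[0,0,0,0,0,-0.0472,0.25],[0,0,0,0,0,0,0.25]]]'
python3 - <<'E'
from h import *
plan([.5325,.188,.033],.346+np.pi/2); print(get_state()['q'].round(3))
E
```

```text
t: 57.25
eef_pos: [0.5663, 0.1825, 0.2431]
ee_rot: [3.139, -0.003, 1.473]
force: [-0.0, -0.5, 0.5]
width: 0.0655
pos [0.5663 0.1825 0.2431] rpy [ 3.1392 -0.0035  1.4728] q6 2.405 w 0.0655 t 57.25 F [-0.  -0.5  0.5]
shift units now: [ 0.0028 -0.0693  0.42  ]
turn units: [ 0.001  -0.0009 -0.1413] then shift units: [ 0.0332 -0.0599  0.4202]
[ 6.390e-01  2.160e-01 -1.490e-01 -1.000e-03 -1.202e+00  2.405e+00]
```

```bash
python3 -m inch '[[[0,0,0,0,0,-0.0471,0.25],[0,0,0,0,0,-0.0471,0.25],[0,0,0,0,0,-0.0471,0.25],[0.0166,-0.03,0,0,0,0,0.25],[0.0166,-0.03,0,0,0,0,0.25],[0,0,0.06,0,0,0,0.25],[0,0,0.06,0,0,0,0.25],[0,0,0.06,0,0,0,0.25],[0,0,0,0,0,0,0.25],[0,0,0,0,0,0,0.25]]]'
python3 - <<'E'
from h import *
plan([.5325,.188,.033],.346+np.pi/2); print(get_state()['q'].round(3))
shot('w29')
E
```

```text
t: 58.25
eef_pos: [0.5333, 0.1886, 0.1534]
ee_rot: [3.139, -0.001, 1.912]
force: [-0.2, 0.4, 0.6]
width: 0.0657
pos [0.5333 0.1886 0.1534] rpy [ 3.1385e+00 -1.3000e-03  1.9124e+00] q6 2.798 w 0.0657 t 58.25 F [-0.2  0.4  0.6]
shift units now: [-0.0009 -0.0026  0.2408]
turn units: [ 0.001  -0.0004 -0.0014] then shift units: [-0.0006 -0.0019  0.2409]
[ 0.686  0.238 -0.337 -0.    -0.993  2.798]
```

View pics/w29.png

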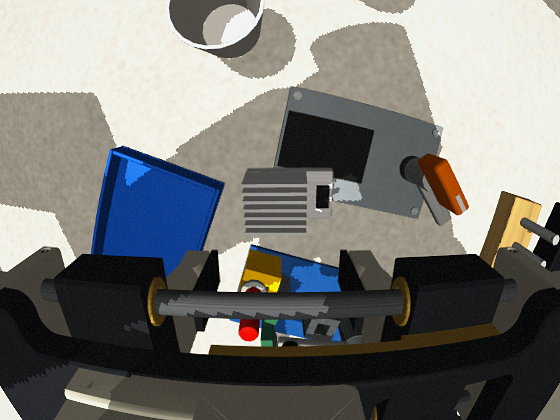

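```bash
python3 -m inch '[[[0,0,0.06,0,0,0,0.25],[0,0,0.06,0,0,0,0.25],[0,-0.001,0.05,0,0,0,0.25],[0,-0.001,0.04,0,0,0,0.25],[0,0,0.02,0,0,0,0.25],[0,0,0.01,0,0,0,0.25],[0,0,0,0,0,0,0.25],[0,0,0,0,0,0,0.25]]]' 30
python3 - <<'E'
from h import *
plan([.5325,.188,.033],.346+np.pi/2)
shot('w30')
E
```

```text
t: 59.1
eef_pos: [0.5334, 0.1895, 0.034]
ee_rot: [3.136, -0.002, 1.915]
force: [-0.0, 0.6, 0.7]
width: 0.0658
pos [0.5334 0.1895 0.034 ] rpy [ 3.1363e+00 -2.3000e-03  1.9148e+00] q6 2.799 w 0.0658 t 59.1 F [-0.   0.6  0.7]
shift units now: [-0.0022 -0.0027  0.0021]
turn units: [ 0.0017 -0.0007 -0.0006] then shift units: [-0.0022 -0.0027  0.0021]
```

View pics/w30.png

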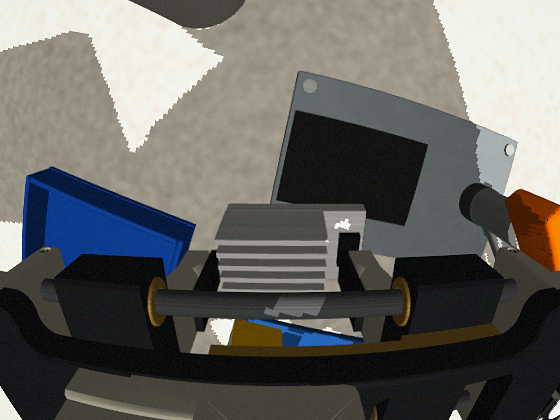

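```bash
python3 -m inch '[[[-0.002,-0.003,0.002,0,0,0,0.25],[0,0,0,0,0,0,0.25],[0,0,0,0,0,0,0.5],[0,0,0,0,0,0,0.5],[0,0,0,0,0,0,0.5],[0,0,0,0,0,0,0.5],[0,0,0,0,0,0,0.5]]]' 35
python3 -m inch '[[[0,0,-0.01,0,0,0,0.5],[0,0,-0.02,0,0,0,0.5],[0,0,-0.03,0,0,0,0.5],[0,0,-0.04,0,0,0,0.5],[0,0,-0.05,0,0,0,0.5],[0,0,-0.05,0,0,0,0.5],[0,0,0,0,0,0,0.5],[0,0,0,0,0,0,0.5]]]'
python3 - <<'E'
from h import *
plan([.5325,.188,.033],.346+np.pi/2)
shot('w31')
crop(grab_frame('scene'),290,120,390,210,7,'pics/s31.png')
E
```

```text
t: 59.85
eef_pos: [0.5315, 0.1874, 0.0319]
ee_rot: [3.138, -0.002, 1.915]
force: [-1.3, -0.6, 2.0]
width: 0.0552
t: 60.65
eef_pos: [0.5313, 0.1874, 0.1327]
ee_rot: [3.137, -0.003, 1.915]
force: [-0.7, -0.3, -2.6]
width: 0.0546
pos [0.5313 0.1874 0.1327] rpy [ 3.1366e+00 -2.8000e-03  1.9146e+00] q6 2.8 w 0.0546 t 60.65 F [-0.7 -0.3 -2.6]
shift units now: [-0.0002  0.0016  0.1994]
turn units: [ 0.0016 -0.0009 -0.0007] then shift units: [0.0003 0.0026 0.1994]
```

View pics/w31.png

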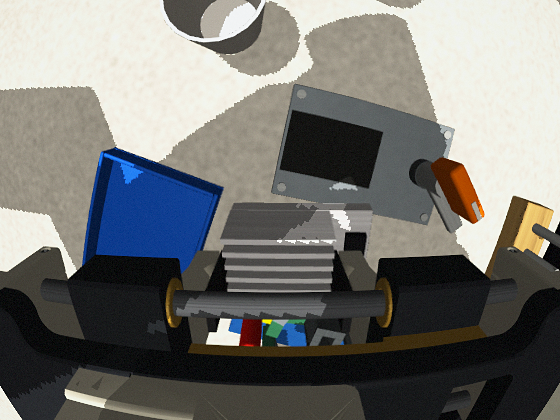

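View pics/s31.png

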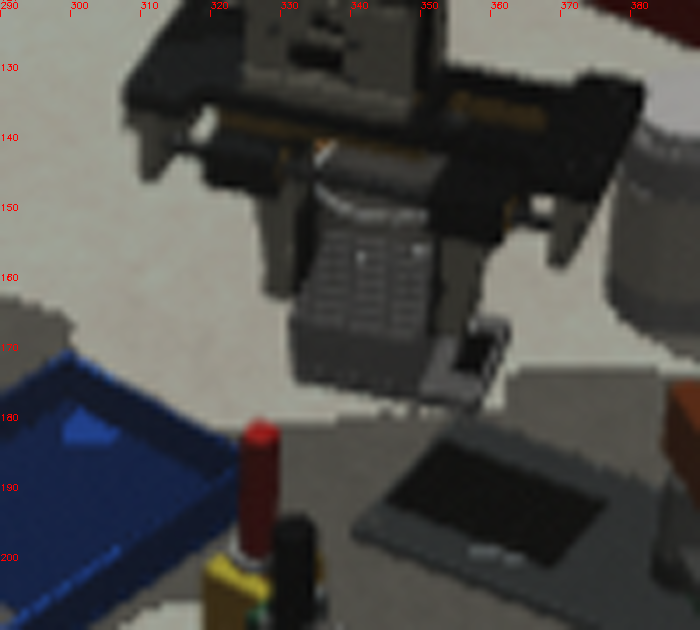

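```bash
python3 -m inch '[[[0,0,-0.06,0,0,0,0.5],[0,0,0,0,0,0.0476,0.5],[0,0,0,0,0,0.0476,0.5],[0,0,0,0,0,0.0476,0.5],[0,0,0,0,0,0.0476,0.5],[0,0,0,0,0,0.0476,0.5],[0,0,0,0,0,0.0476,0.5],[0,0,0,0,0,0.0476,0.5],[0,0,0,0,0,0.0476,0.5],[0,0,0,0,0,0.0476,0.5],[0,0,0,0,0,0.0476,0.5],[0,0,0,0,0,0.0476,0.5],[0,0,0,0,0,0.0476,0.5],[0,0,0,0,0,0.0476,0.5],[0,0,0,0,0,0,0.5]]]'
python3 - <<'E'
from h import *
plan([.4215,.122,.14],-.0275)
E
```

```text
t: 62.25
eef_pos: [0.5306, 0.1867, 0.1606]
ee_rot: [-3.14, -0.001, -0.032]
force: [-0.4, 0.4, -1.0]
width: 0.0549
pos [0.5306 0.1867 0.1606] rpy [-3.1399e+00 -6.0000e-04 -3.1700e-02] q6 0.854 w 0.0549 t 62.25 F [-0.4  0.4 -1. ]
shift units now: [-0.2141  0.1363  0.0409]
turn units: [-0.0006 -0.0002 -0.0014] then shift units: [-0.2146  0.1353  0.0412]
```

Shift, then level the sink by tilting about tool y.

```bash
python3 -m inch '[[[-0.0357,0.0226,0,0,0,0,0.5],[-0.0357,0.0226,0,0,0,0,0.5],[-0.0357,0.0226,0,0,0,0,0.5],[-0.0357,0.0226,0,0,0,0,0.5],[-0.0357,0.0226,0,0,0,0,0.5],[-0.0357,0.0226,0,0,0,0,0.5],[0,0,0,0,-0.035,0,0.5],[0,0,0,0,-0.035,0,0.5],[0,0,0,0,0,0,0.5],[0,0,0,0,0,0,0.5]]]'
python3 - <<'E'
from h import *
plan([.4215,.122,.14],-.0275)
shot('w32')
crop(cv2.imread('pics/w32.png'),190,130,370,350,2.7,'pics/w32z.png')
crop(grab_frame('scene'),230,110,350,210,6.5,'pics/s32.png')
E
```

```text
t: 63.25
eef_pos: [0.4225, 0.1221, 0.1602]
ee_rot: [-3.139, 0.218, -0.027]
force: [-0.0, -0.2, -1.0]
width: 0.0549
pos [0.4225 0.1221 0.1602] rpy [-3.1391  0.2183 -0.0271] q6 0.998 w 0.0549 t 63.25 F [-0.  -0.2 -1. ]
shift units now: [0.0069 0.0004 0.0398]
turn units: [-0.0008  0.0695  0.    ] then shift units: [-0.0019  0.0003  0.0404]
```

View pics/w32.png

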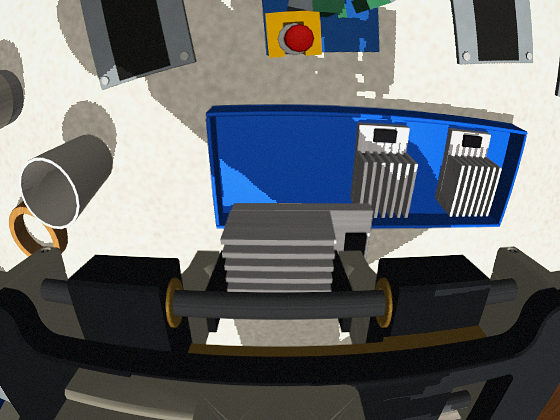

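View pics/s32.png

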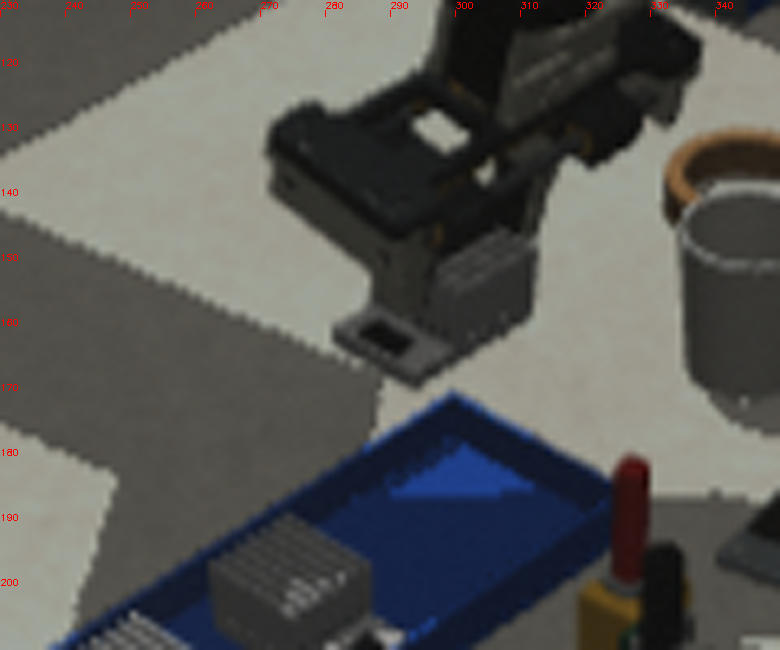

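View pics/w32z.png

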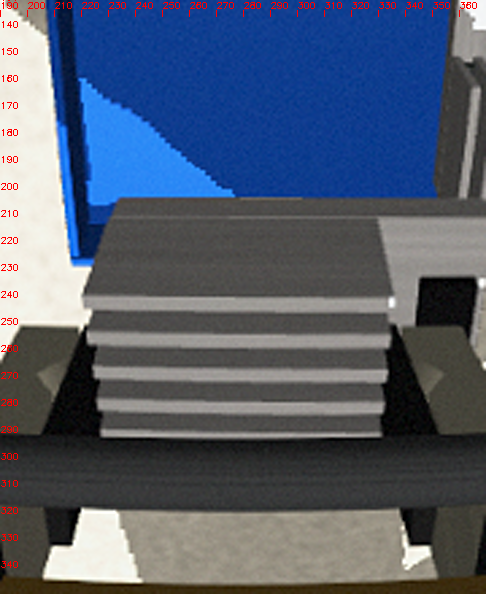

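```bash
python3 - <<'E'
from h import *
from scipy.optimize import least_squares
i=info('w32')
P=[(-.0275,.025,-.02),(-.0275,.025,.02),(.0275,.025,.02),(.0275,.025,-.01),(-.0275,.0095,.02),(.0275,.0095,.02)]
U=np.array([(118,198),(84,297),(394,298),(379,217),(94,367),(387,369)])/2.7+[190,130]
def f(x):
    R=Ro.from_euler('zyx',x[3:]).as_matrix()
    return np.ravel([pr('wrist',R@p+x[:3],i)-u for p,u in zip(np.array(P),U)])
r=least_squares(f,[.4225,.122,.155,-1.6,0,0],x_scale=[.01,.01,.01,.1,.1,.1]);print(r.x.round(4),'res',r.fun.round(1))
s=get_state();print(s['eef_pos'])
E
```

```text
[ 0.4225  0.1217  0.152  -1.5721  0.035  -0.0369] res [ 0.4 -0.3 -0.2  0.3  0.   0.1 -0.5  0.4 -0.2 -0.1  0.5 -0.3]
[0.42165182 0.12210373 0.16088612]
```

```bash
python3 - <<'E'
from h import *
plan([.4220,.122,.040])
E
```

```text
pos [0.4217 0.1221 0.1609] rpy [-3.1387  0.2172 -0.0269] q6 0.997 w 0.0547 t 63.35 F [ 0.3 -0.8 -1.4]
shift units now: [0.0528 0.0009 0.2359]
```

```bash
python3 -m inch '[[[0.0130,0,0.058,0,0,0,0.5],[0.0130,0,0.058,0,0,0,0.5],[0.01,0,0.045,0,0,0,0.5],[0.009,0,0.04,0,0,0,0.5],[0.0078,0,0.035,0,0,0,0.5],[0,0,0,0,0,0,0.5],[0,0,0,0,0,0,0.5]]]'
python3 - <<'E'
from h import *
plan([.4220,.122,.033])
shot('w33')
E
```

```text
t: 64.05
eef_pos: [0.4223, 0.1229, 0.0411]
ee_rot: [-3.139, 0.217, -0.027]
force: [0.0, -0.1, -1.7]
width: 0.0549
pos [0.4223 0.1229 0.0411] rpy [-3.1385  0.2168 -0.0269] q6 1.045 w 0.0549 t 64.05 F [ 0.  -0.1 -1.7]
shift units now: [0.003  0.0018 0.0158]
```

View pics/w33.png

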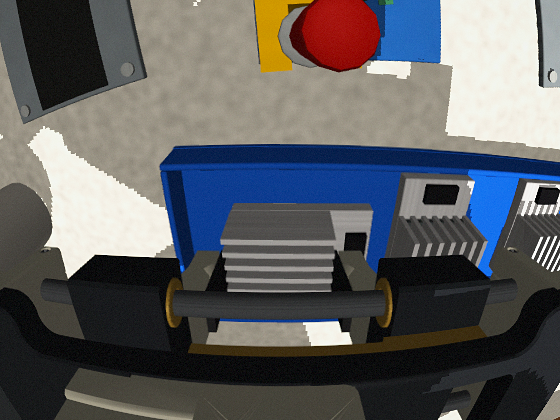

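```bash
python3 -m inch '[[[0.0013,0,0.006,0,0,0,0.5],[0.0013,0,0.006,0,0,0,0.5],[0,0,0,0,0,0,0.5],[0,0,0,0,0,0,0.5]]]'; python3 -m inch '[[[0.0007,0,0.003,0,0,0,0.5],[0,0,0,0,0,0,0.5],[0,0,0,0,0,0,0.5]]]'
```

```text
t: 64.5
eef_pos: [0.4225, 0.1228, 0.0344]
ee_rot: [-3.138, 0.217, -0.029]
force: [-0.1, -0.6, -2.0]
width: 0.0549
t: 64.8
eef_pos: [0.4226, 0.1228, 0.0327]
ee_rot: [-3.138, 0.217, -0.029]
force: [0.5, 0.1, -1.6]
width: 0.0544
```

```bash
for k in 1 2; do python3 -m inch '[[[0.0006,0,0.0025,0,0,0,0.5],[0,0,0,0,0,0,0.5],[0,0,0,0,0,0,0.5]]]';done
```

```text
t: 65.1
eef_pos: [0.4224, 0.1228, 0.0322]
ee_rot: [-3.138, 0.218, -0.028]
force: [-2.0, 0.3, 9.6]
width: 0.0547
t: 65.4
eef_pos: [0.4221, 0.1226, 0.0316]
ee_rot: [-3.139, 0.218, -0.028]
force: [-5.7, -0.8, 17.8]
width: 0.0547
```

```bash
python3 -m inch '[[[0,0,0,0,0,0,0.36],[0,0,0,0,0,0,0.32],[0,0,0,0,0,0,0.32],[0,0,0,0,0,0,0.32],[-0.0065,0,-0.029,0,0,0,0.32],[-0.013,0,-0.058,0,0,0,0.32],[-0.013,0,-0.058,0,0,0,0.32],[-0.013,0,-0.058,0,0,0,0.32],[-0.013,0,-0.058,0,0,0,0.32],[-0.013,0,-0.058,0,0,0,0.32],[0,0,0,0,0.035,0,0.32],[0,0,0,0,0.035,0,0.32],[0,0,0,0,0,0,0.32],[0,0,0,0,0,0,0.32]]]'
python3 - <<'E'
from h import *
plan([.4220,.122,.033])
shot('w34')
crop(grab_frame('scene'),200,140,410,320,3.8,'pics/s34.png')
E
```

```text
t: 66.8
eef_pos: [0.4213, 0.1224, 0.194]
ee_rot: [-3.138, -0.003, -0.028]
force: [0.7, -0.8, 0.7]
width: 0.0591
pos [0.4213 0.1224 0.194 ] rpy [-3.1379e+00 -2.8000e-03 -2.7700e-02] q6 0.809 w 0.0591 t 66.8 F [ 0.7 -0.8  0.7]
shift units now: [0.0005 0.002  0.3221]
```

View pics/w34.png

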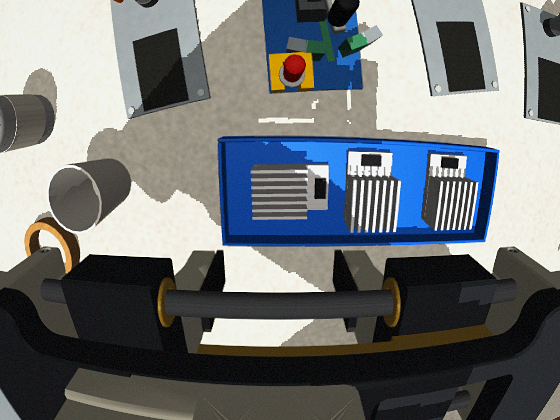

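View pics/s34.png

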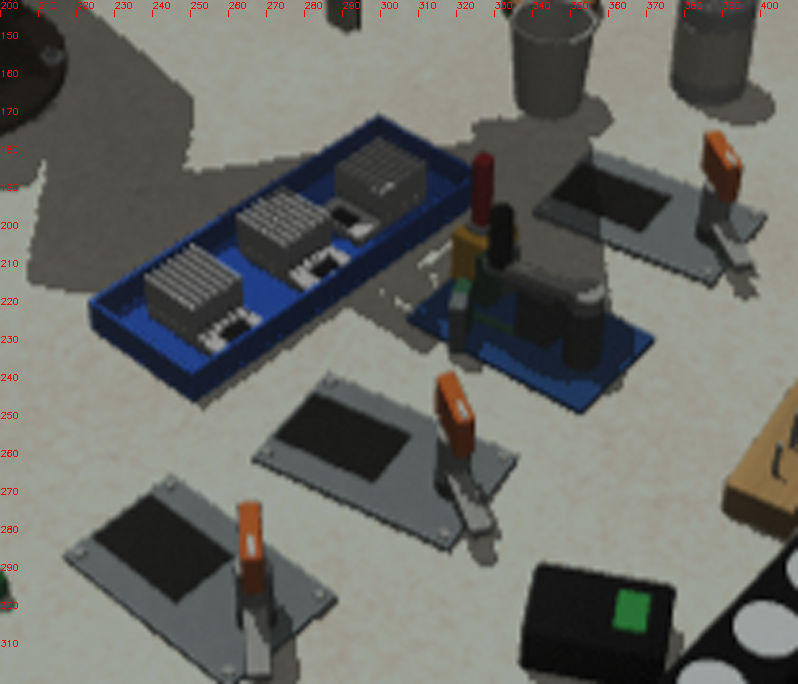

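```bash
python3 - <<'E'
from h import *
def ang(i,n,a,b,base): 
    p=un(n,*a,.094,i);q=un(n,*b,.094,i);d=p-q;print(np.hypot(*d[:2]),(np.arctan2(d[1],d[0])-base)%np.pi)
ang(info('w20'),'wrist',(236,115),(366,5),-.017)   # C
ang(info('w25'),'wrist',(238,113),(326,27),.176)   # B
t=camera_info('top'); ang(t,'top',(180+76/4,140+107/4),(180+110/4,140+70/4),.142) # A
crop(cv2.imread('pics/w11.png'),230,110,350,270,4.5,'pics/w11z.png')
E
```

```text
0.044286848134952914 2.375591691182587
0.04209797598860298 2.370855607334371
0.043159356258246455 2.3142804686263405
```

View pics/w11z.png

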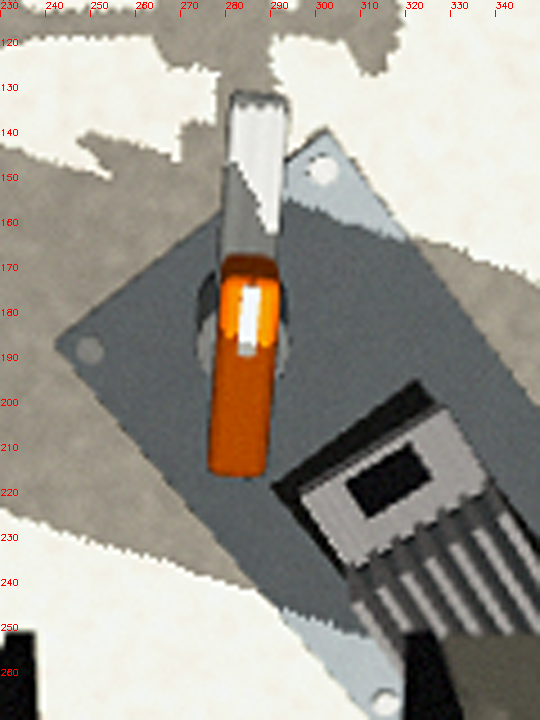

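```bash
python3 - <<'E'
from h import *
i=info('w11');q=lambda x,y,z: un('wrist',230+x/4.5,110+y/4.5,z,i)
d=q(238,472,.094)-q(249,284,.094);e=q(368,715,.006)-q(57,345,.006);e2=q(540,408,.006)-q(325,130,.006)
for x in (e,e2): print(np.hypot(*d[:2]),(np.arctan2(d[1],d[0])-np.arctan2(x[1],x[0]))%np.pi)
g=grab_frame('top');cv2.imwrite('pics/topE.png',g)
E
```

```text
0.044342301849638596 2.4207184912294775
0.044342301849638596 2.4086450416214458
```

View pics/topE.png

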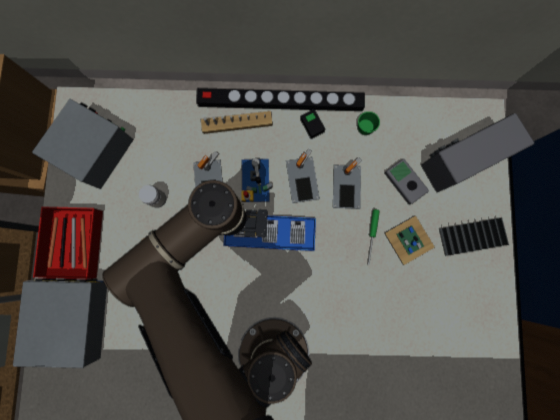

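The three knobs read about 2.41, 2.37 and 2.38 rad, and all three sinks lie flat. The bystanders haven't moved, and the gripper is clear at z = 0.19.

```bash
python3 -c "
from station import *
print(job_done())"
```

```text
the job is handed in; nothing more can be done
None
```

I handed in the job at about 67 s. My last checks show every step done, but the handover reports no verdict.

- **Pin:** I drew it out of the bore and hung it upright in the yellow notch. The wrist camera put its axis within about 1 mm of the slot centre. It was still upright in the last pictures.
- **Lever:** I swung it about 0.95 rad, and it sits between the green cheeks. I placed it by the picture and the arc I commanded, since there is no joint reading.
- **Knobs:** I turned all three until the moment jumped to about 0.5–0.6 N m, which is the end stop. From the wrist pictures they read about 2.41, 2.37 and 2.38 rad. A rougher top-camera reading of the first gave 2.31.
- **Heat sinks:** All three were present. During the run the left one (+y) was knocked half off its plate, lying at a tilt of about 0.22 rad next to the parked pin. I picked it up by its fin ends, levelled it and set it across the free end of the tray. The other two lie along the tray's x. All three look flat on the floor and none is on another; I judged the final tilt from the pictures only.
- **Surroundings:** The bystanders look unmoved in the last top view; I did not measure them. The gripper is clear of everything.

The top and wrist cameras disagreed by 2–5 mm on the knob positions. I used the wrist values, and each knob and sink was centred between the fingers before gripping.

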